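Hang a primed bracket on the drying rail

ROBOT

A 6-joint arm with a two-finger parallel gripper is mounted at the origin on the work surface. World frame = base frame: x ahead of the robot, y to its left, z up, the work surface at z = 0. Lengths are in mm, angles in rad, forces in N, time in s.
With the tool pointing down it reaches from about 350 to 775 mm from the base axis. Payload 7.3 kg.
Tool frame: the origin (TCP) lies on the centre line of the jaws, within the pads' length; the fingertips stand 22 mm ahead of it and the grasp point (between the pads) lies 3 mm ahead of it (bot.finger_overhang is the distance from the TCP to the fingertips, in mm); y points along the fingers, z is the direction in which the jaws open and shut, and the axes are right-handed (so a half turn about y gives the same grasp; the last joint's range is limited). The gripper opens to 92 mm and grips with 3 to 60 N. Pads are 19 mm wide; open, the fingers measure 130 mm over their backs; the gripper's body (75 mm by 190 mm) begins 47 mm behind the grasp point.
Start: joints at [-1.44, 0.342, 1.524, -0, 1.275, -0.146], TCP at [143.493, -505.027, 248.741] pointing down, gripper open.
Joint ranges: [-2.53, 2.53], [-0.77, 2.02], [0.04, 2.7], [-1, 4.14], [0.28, 2.66], [-3.11, 3.11]. Speed limits (rad/s): [2.57, 2.57, 3.14, 3.14, 3.14, 3.14].

INTERFACE

Orientations are given as [roll, pitch, yaw] about the fixed x, y, z axes, in that order (R = Rz(yaw) Ry(pitch) Rx(roll)).
In Python, from plant import bot, viewer, find_in, spot_point gives the robot as it stands.
- The arm moves only by the tool send_rows, never from a script. Its argument "moves" is a list of rows, each a list of 3 entries, a list of its own where there are three numbers: the shift along the tool's x, y, z in mm, then the turn, a rotation vector about the tool's x, y, z in degrees, then the finger opening in mm, from 0 to 91.8. A call has 1 to 20 rows; each row shifts and turns the pose as measured when the row begins, along the tool's axes as they then stand; what a row does not reach is not made up. A row lasts 1/8 s, in which the tool goes at most 62.5 mm and 10.7 degrees, less where a joint would pass 70% of its speed; a pose out of reach is approached as far as the arm can. A call with a gripper value outside its range is refused whole. The fingers move at their own pace and stop on an object; the grip force is fixed at half the most. Time passes only in rows, so rows that do not move let the fingers close. It gives the time, the measured TCP pose, the force and the opening at its end, in the units of the state.
- bot.get_obs(): the state, without advancing time (a new reading comes with each control period).
- viewer.capture(name): name is "scene" or "top" or "wrist"; returns the picture (384x512x3 uint8, blue, green, red); there is no depth.
- viewer.camera_model(name): a dict with "fx", "fy", "cx", "cy" (pixels), "distortion" ([k1, k2, p1, p2, k3] as OpenCV has them; the pictures are not rectified), "rvec" (rotation vector, rad) and "tvec" (3), from world to camera coordinates, as OpenCV has them. Camera axes: x right, y down, z forward; pixel columns grow to the right and rows downward; lengths in mm; the calibration is good to about 2 mm. A picture is of the moment at which its call begins: read the wrist's pose just before it. camera_model takes no time and is no camera call; for the wrist camera it gives the pose at the moment of the call.
- bot.close_job(): hands the job in, once; it reports no verdict.
Trained networks look in the newest picture that a camera, given by its name, has taken for a name from the list of things; names that differ only in an ending like _2 or _b are one class to them, and where a whole thing is asked for, a point or a joint stands for the part that bears it (a point fixed in the world has none). Each returns a list of dicts, best first, with "conf" (0 to 1); they miss things now and then, are a little off and sometimes report something else, mostly with a low value. They report only what shows in the picture. A call takes as long as a camera call. They do not tell look-alikes from the thing itself.
- find_in(camera, thing): "extent" ([centre column, centre row, width, height] in pixels, round what is visible of it).
- spot_point(camera, thing): "point" ([column, row] in pixels: a listed point, or the origin of a listed thing).
The state is a dict: "time": time; "joint_positions": joint angles; "dq": joint speeds; "tau": joint torques, N m; "tool_pos": TCP position; "tcp_rot": TCP orientation; "contact_force": force on the tool from outside, world axes, zero at the start; "moment": the same for the moment, N m; "grip_width": finger opening in mm.
Only numpy, scipy, OpenCV 4.12 (cv2) and the standard library are available. Lean on these libraries where they do the work, as an engineer would, in place of code of your own. Each camera call takes 0.05 s, during which the arm holds its last target.

TASK

Pick up the orange hanger with its freshly primed grey bracket, carry it to the yellow flared open end of the drying rail and run its trolley into the rail there. Let go of it as soon as the trolley is wholly inside the end, so that it hangs from the rail by itself, then slide it along until the trolley is fully up against the red stop. Leave the can, tin and screwdriver where they are.

Things in the scene. Friction and masses are not known exactly. Their poses are not given: they have to be found in the camera images.
- hanger: Loose one-piece hanger, about 0.4 kg, standing upright. Origin: centre of its underside; z up; +y is the way it runs into the rail. Grey bracket foot 50 (x) by 80 (y) mm, web to z 58. Orange C-arm, 24 mm wide in y: leaves at z 58-64 towards -x, rises at x -33 to -39, returns to x 0 at z 115-121 under the grip tab. The C goes round the rail on the side without posts.
- hanger_tab (a point): Centre of the orange grip tab, (0, 0, 144) mm in the hanger's frame: upright plate 8 mm thick in x, 30 mm wide in y, z 121 to 167. Pinch it from above across the 8 mm; the hanger then hangs balanced. When hung it stands over the rail, lower edge 20 mm above the rail's top; its rear edge (towards hanger -y) can be pushed, it rolls at under 2 N.
- trolley (a point): Middle of the trolley at the bottom of its rollers, (0, 0, 79) mm in the hanger's frame. The trolley lies inside the C: 70 mm long in y (35 each way), 22 mm wide in x, four white rollers, z 79 to 93. A stem 4 mm thick in x, 24 mm long in y, joins it to the arm's lower limb and runs in the rail's slot.
- trolley_nose (a point): Leading (+y) end of the trolley at the bottom of its rollers, (0, 35, 79) mm in the hanger's frame. It meets the red stop.
- rail: Fixed aluminium box track on two blue posts and a base. Origin: under the base, below the track's middle; y along the track, z up. Track y -180 to 180 mm, 34 mm wide, z 131 to 156; inside 28 wide, 19 high; 10 mm slot underneath; far end (+y) capped, open at y -180. Posts at x 51 to 73 mm, -x side clear. Base 12 mm thick, x -35 to 85, y -190 to 190.
- rail_mouth (a point): Centre of the open end on the channel floor, (0, -180, 134) mm in the rail's frame, same axes: +y leads into the rail. Yellow plates flare out 7 mm at the sides, top and bottom over the 25 mm before it. The rollers run on this floor, so a hung hanger's origin is 55 mm above the bench.
- stop: Red stop, 20 mm long, 44 mm wide, clamped fast on the rail, each time in another place. Origin: middle of its face towards the open end, on the channel floor; axes as the rail's. A plug inside the rail, flush with that face, stops the trolley's nose, so the hanger's origin ends 35 mm before the face.
- spray_can: Bystander: metal spray can, 66 mm across, about 170 mm high, origin under its middle.
- primer_tin: Bystander: round tin with white lid, 70 mm across, about 70 mm high, origin under its middle.
- screwdriver: Bystander: screwdriver lying on the bench, handle orange.
Things that resemble listed ones, but are neither listed nor needed, are in the scene too. What is shaped like the hanger but blue is not meant.

How it is judged (in metres and radians):
On the way:
1. the trolley is wholly inside the open end of the rail, still 50 mm or more short of the stop, and the hanger hangs there with no finger touching it (x of trolley in the frame of rail_mouth between -0.005 and 0.005 m and z of trolley in the frame of rail_mouth between -0.003 and 0.007 m and angle between hanger's own z axis and vertical below 0.2 rad and y of trolley in the frame of rail_mouth above 0.03 m and y of trolley_nose in the frame of stop below -0.05 m and contact force between each of the fingers, the arm and hanger below 0.1 N), for 0.2 s.
At the end, for the whole second after the job is handed in: The hanger hangs at rest in the rail (trolley within 5 mm of the rail's centre line and -3 to +7 mm of the channel floor, hanger within 0.2 rad of upright), its trolley's nose within 5 mm of the red stop's face, and the can, tin and screwdriver within 30 mm of where they started (x of trolley in the frame of rail_mouth between -0.005 and 0.005 m and z of trolley in the frame of rail_mouth between -0.003 and 0.007 m and angle between hanger's own z axis and vertical below 0.2 rad and y of trolley_nose in the frame of stop between -0.005 and 0.003 m and linear speed of hanger below 0.02 m/s and distance of each of spray_can, primer_tin, screwdriver from where it was at the start of the episode below 0.03 m); the robot touches nothing.
It fails at once if the spray can is moved by more than 30 mm (distance of spray_can from where it was at the start of the episode above 0.03 m).
It fails at once if the primer tin is moved by more than 30 mm (distance of primer_tin from where it was at the start of the episode above 0.03 m).
It fails at once if the screwdriver is moved by more than 30 mm (distance of screwdriver from where it was at the start of the episode above 0.03 m).
It also fails if it takes over 61 s, if anything falls off the work surface, if the arm or the gripper's body presses on something with over 40 N, if the wrist force passes 120 N, or if a joint passes its speed limit or range.

## Working session

There is one attempt and no reset: what is moved stays moved. The work goes in short steps, Python scripts to look and compute and a tool call to move; the robot and the scene stay as the last step left them, time stands still between calls to the robot, and variables do not carry over. Pictures are saved under pics/ and viewed, and the job is handed in when it is done.

Besides the shell and the picture viewer there is one more tool, called after "Request:" by a JSON object that holds its "api" and its "payload". send_rows: Moves the arm, as the interface text tells. Its arguments: {"type":"object","properties":{"moves":{"type":"array","items":{"type":"array"}}},"required":["moves"]}

```bash
mkdir -p pics
cat > h.py <<'E'
import numpy as np, cv2
from plant import bot, viewer, find_in, spot_point
from scipy.spatial.transform import Rotation as R
def cam(n):
    m=viewer.camera_model(n)
    K=np.array([[m['fx'],0,m['cx']],[0,m['fy'],m['cy']],[0,0,1.]])
    return K,np.array(m['distortion'],float),np.array(m['rvec'],float),np.array(m['tvec'],float)
def proj(n,P):
    K,d,r,t=cam(n); return cv2.projectPoints(np.array(P,float).reshape(-1,3),r,t,K,d)[0].reshape(-1,2)
def ray(n,uv,c=None):
    K,d,r,t=c or cam(n); p=cv2.undistortPoints(np.array([[uv]],float),K,d)[0,0]
    Rm=cv2.Rodrigues(r)[0]; return -Rm.T@t, Rm.T@np.array([p[0],p[1],1])
def atz(n,uv,z,c=None):
    o,d=ray(n,uv,c); return o+d*(z-o[2])/d[2]
def tri(rs):
    A=np.zeros((3,3));b=np.zeros(3)
    for o,d in rs:
        d=d/np.linalg.norm(d);M=np.eye(3)-np.outer(d,d);A+=M;b+=M@o
    return np.linalg.solve(A,b)
E
python3 - <<'E'
from h import *
np.set_printoptions(precision=1,suppress=True)
for n in ['scene','top','wrist']:
    im=viewer.capture(n); cv2.imwrite(f'pics/{n}0.png',im)
    for th in (['hanger','hanger_tab','trolley','rail_mouth','stop','rail'] if n!='wrist' else []):
        print(n,th,[(round(x['conf'],2),np.array(x['point'])) for x in spot_point(n,th)][:4])
print(bot.get_obs())
E
```

```text
scene hanger [(0.89, array([208.7, 180.4])), (0.8, array([154.4, 171. ])), (0.69, array([173. , 209.2])), (0.59, array([193.3, 167.1]))]
scene hanger_tab [(0.9, array([190.5, 131.1])), (0.66, array([149. , 138.1])), (0.65, array([165.9, 174.6])), (0.62, array([205.4, 142.8]))]
scene trolley [(0.94, array([149. , 156.9])), (0.85, array([172.4, 193.5])), (0.65, array([205.6, 161.9])), (0.56, array([189. , 149.8]))]
scene rail_mouth [(0.81, array([231.4, 178.7])), (0.32, array([218.4, 161.6]))]
scene stop [(0.56, array([297.1, 246.6])), (0.24, array([206.6, 161.1]))]
scene rail [(0.69, array([263.1, 248.6]))]
top hanger [(0.91, array([384. , 200.3])), (0.84, array([403.1, 162.2])), (0.62, array([319.7, 147.9])), (0.55, array([344. , 198.5]))]
top hanger_tab [(0.9, array([415.5, 152.9])), (0.88, array([392.2, 192.8])), (0.8, array([332. , 133.9])), (0.77, array([354.2, 193.9]))]
top trolley [(0.98, array([320.9, 139. ])), (0.72, array([350. , 193.1])), (0.64, array([389. , 198.7])), (0.64, array([406.9, 153.8]))]
top rail_mouth [(0.79, array([285.2, 176.1]))]
top stop [(0.4, array([177.6, 163. ]))]
top rail [(0.67, array([284.4, 174.7])), (0.65, array([229.6, 178.4]))]
{'time': 0.75, 'joint_positions': array([-1.4,  0.3,  1.5, -0. ,  1.3, -0.1]), 'dq': array([ 0., -0., -0., -0., -0., -0.]), 'tau': array([  0. , -43.1, -24.4,   0.1,   0. ,   0. ]), 'tool_pos': array([ 143.5, -505. ,  248.8]), 'tcp_rot': array([-1.6, -0. , -2.9]), 'contact_force': array([-0.6, -0.2, -0. ]), 'moment': array([ 0.1, -0. ,  0. ]), 'grip_width': 91.71904164541698}
```

Run:
```python
import cv2
for n,(x0,y0,x1,y1) in {'scene':(120,90,340,270),'top':(130,90,450,250)}.items():
    im=cv2.imread(f'pics/{n}0.png'); s=800/(x1-x0) if n=='top' else 3
    c=cv2.resize(im[y0:y1,x0:x1],None,fx=s,fy=s,interpolation=cv2.INTER_CUBIC); cv2.imwrite(f'pics/{n}0c.png',c)
```

```text
(no output)
```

View pics/scene0.png

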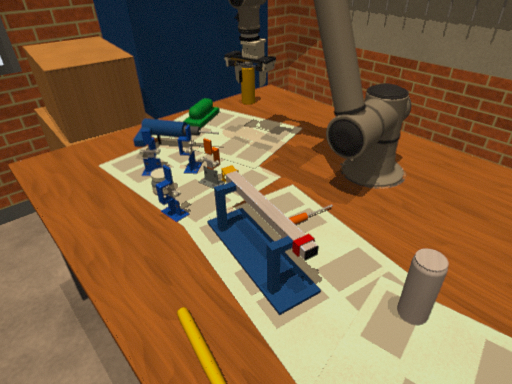

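View pics/top0.png

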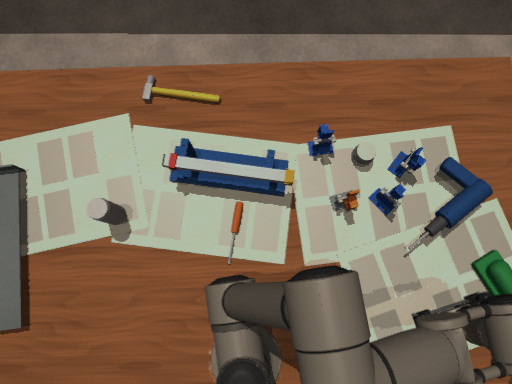

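View pics/wrist0.png

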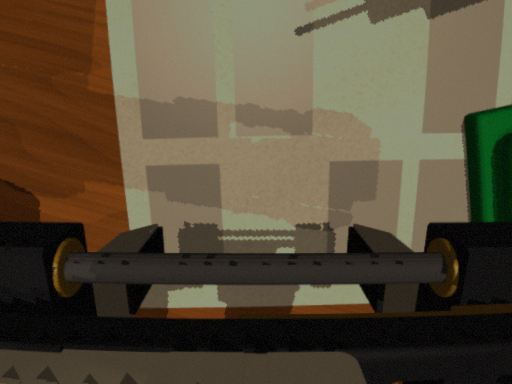

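```bash
ls -la pics
```

```text
total 1700
drwxr-xr-x 2 agent agent   4096 Dec  6 15:13 .
drwxr-xr-x 3 agent agent   4096 Dec  6 15:13 ..
-rw-r--r-- 1 agent agent 328743 Dec  6 15:13 scene0.png
-rw-r--r-- 1 agent agent 468775 Dec  6 15:13 scene0c.png
-rw-r--r-- 1 agent agent 272739 Dec  6 15:13 top0.png
-rw-r--r-- 1 agent agent 353904 Dec  6 15:13 top0c.png
-rw-r--r-- 1 agent agent 296986 Dec  6 15:13 wrist0.png
```

View pics/scene0c.png

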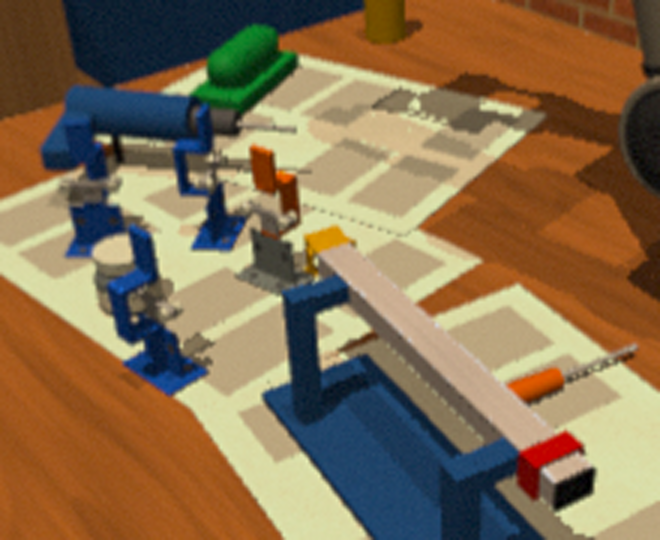

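View pics/top0c.png

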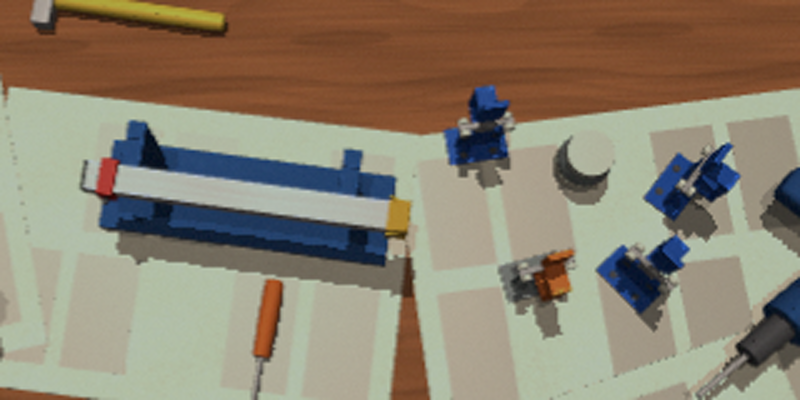

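The candidates for the hanger in the top picture are:
- orange with a grey foot at (346,200)
- blue at (321,142)
- blue at (407,161)
- blue at (388,198)
- the orange screwdriver handle at (237,218)

I choose the one at (346,200), which in the scene view is at (208,165). The rail's yellow mouth is at top (289,177) and the red stop at (172,161), near the far end.

Run:
```python
from h import *
np.set_printoptions(precision=1,suppress=True)
im=cv2.imread('pics/top0.png'); cv2.imwrite('pics/top0h.png',cv2.resize(im[170:225,310:385],None,fx=8,fy=8,interpolation=cv2.INTER_CUBIC))
for n in ['top','scene']:
    K,d,r,t=cam(n); print(n,K[0,0],-cv2.Rodrigues(r)[0].T@t)
print('tab',atz('top',(354.2,193.9),144),atz('scene',(205.4,142.8),144), tri([ray('top',(354.2,193.9)),ray('scene',(205.4,142.8))]))
print('foot',atz('top',(344,198.5),0),atz('scene',(208.7,180.4),0))
print('trol',atz('top',(350,193.1),79),atz('scene',(205.6,161.9),79))
print('mouth',atz('top',(285.2,176.1),134),atz('scene',(231.4,178.7),134))
print('rail',atz('top',(229.6,178.4),0),atz('scene',(263.1,248.6),0))
print('stop',atz('top',(177.6,163),134),atz('scene',(297.1,246.6),134))
c=cam('wrist'); P=R.from_euler('xyz',bot.get_obs()['tcp_rot']).as_matrix(); print(P); 
Rm=cv2.Rodrigues(c[2])[0]; o=-Rm.T@c[3]; print('cam in tool',P.T@(o-bot.get_obs()['tool_pos']),'axes cols',P.T@Rm.T, c[0][0])
```

```text
top 415.5062683360725 [ 281.6  -45.7 1343.3]
scene 359.70334372998497 [1037.6  575.   693.9]
tab [ 477.8 -333.1  144. ] [ 471.4 -347.8  144. ] [ 478.3 -332.8  151.6]
foot [ 487.1 -333.3    0. ] [ 477.2 -343.4    0. ]
trol [ 491.3 -336.    79. ] [ 483.3 -340.3   79. ]
mouth [ 538.6 -134.5  134. ] [ 532.3 -129.7  134. ]
rail [564.2  39.5   0. ] [562.1  38.5   0. ]
stop [587.5 186.6 134. ] [593.7 187.9 134. ]
[[-1.   0.   0.3]
 [-0.3 -0.  -1. ]
 [ 0.  -1.   0. ]]
cam in tool [ -67.1 -136.8    0.1] axes cols [[-0.   1.   0.3]
 [-0.  -0.3  1. ]
 [ 1.   0.   0. ]] [340.8   0.  255.2]
```

View pics/top0h.png

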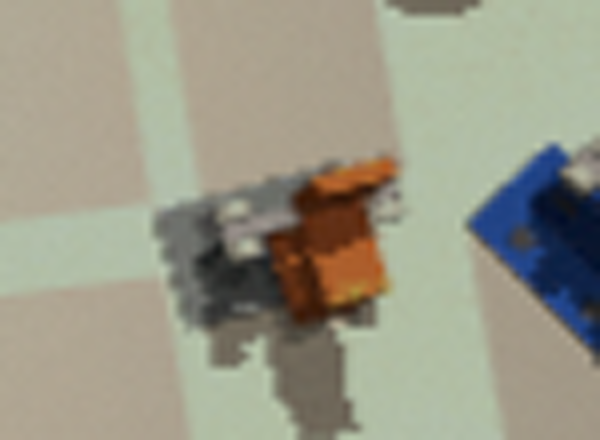

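The orange hanger with the grey foot is confirmed. Its C is on the robot side, so hanger +y points roughly along world +y. I'm moving to a viewing pose above it.

Request:
{"api": "send_rows", "payload": {"moves": [[[-46,0,-8.5],[0,0,0],91],[[-46,0,-8.5],[0,0,0],91],[[-46,0,-8.5],[0,0,0],91],[[-46,0,-8.5],[0,0,0],91],[[-46,0,-8.5],[0,0,0],91],[[-46,0,-8.5],[0,0,0],91],[[-46,0,-8.5],[0,0,0],91],[[-46,0,-8.5],[0,0,0],91],[[0,0,0],[0,-10,0],91],[[0,0,0],[0,-10,0],91],[[0,0,0],[0,-10,0],91],[[0,0,0],[0,-10,0],91],[[0,0,0],[0,-10,0],91],[[0,0,0],[0,-10,0],91],[[0,0,0],[0,-10,0],91],[[0,0,0],[0,-10,0],91],[[0,0,0],[0,-10,0],91]]}}

```text
time: 2.88
tool_pos: [490.6, -334.0, 247.5]
tcp_rot: [-1.571, -0.001, -1.244]
contact_force: [-0.5, -0.6, 0.7]
grip_width: 91.0
```

Run:
```python
from h import *
np.set_printoptions(precision=3,suppress=True)
o=bot.get_obs(); print(o['time'],o['tool_pos'],o['tcp_rot'],o['joint_positions'])
im=viewer.capture('wrist'); cv2.imwrite('pics/w1.png',im)
for th in ['hanger','hanger_tab','trolley','trolley_nose']:
    print(th,[(round(x['conf'],2),np.array(x['point'])) for x in spot_point('wrist',th)][:4])
```

```text
2.875 [ 490.552 -333.985  247.539] [-1.571 -0.001 -1.244] [-0.726  0.469  1.328 -0.001  1.343 -1.053]
hanger [(0.92, array([416.2, 157.1])), (0.83, array([209.9, 253. ])), (0.72, array([284.4, 329.9])), (0.64, array([249.7, 157.1]))]
hanger_tab [(0.89, array([246.4, 188.1])), (0.63, array([185.4, 328.5])), (0.56, array([499. , 185.2]))]
trolley [(0.65, array([454.1, 169.8])), (0.6, array([245. , 171.9])), (0.58, array([198.2, 288.9]))]
trolley_nose [(0.98, array([249. , 132.3])), (0.7, array([167.4, 297.3])), (0.62, array([440.6, 205.7]))]
```

View pics/w1.png

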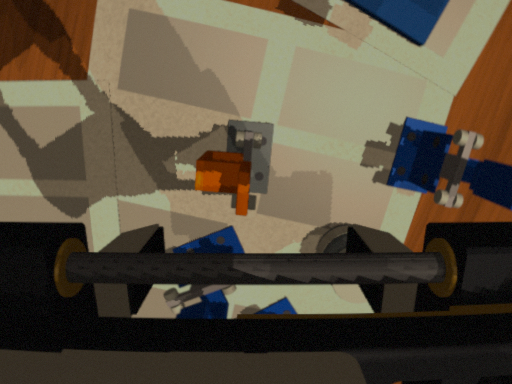

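Run:
```python
import cv2
im=cv2.imread('pics/w1.png'); cv2.imwrite('pics/w1c.png',cv2.resize(im[105:230,180:290],None,fx=4.8,fy=4.8,interpolation=cv2.INTER_CUBIC))
```

```text
(no output)
```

View pics/w1c.png

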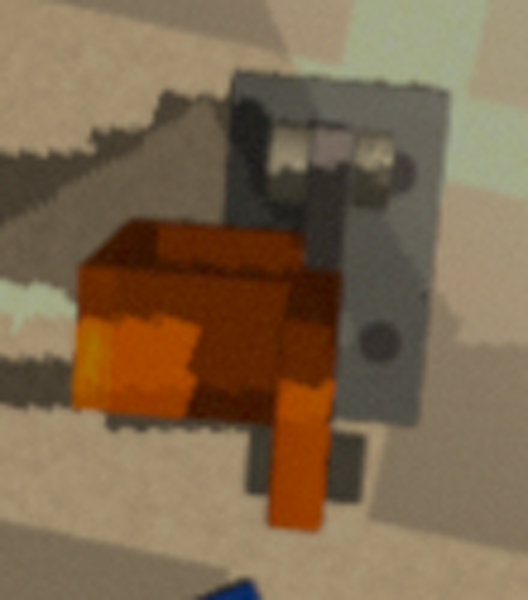

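```bash
cat >> h.py <<'E'
def hpts(p,L):
    x,y,z,yaw=p; return R.from_euler('z',yaw).apply(np.array(L,float))+[x,y,z]
def hdraw(im,n,p,col=(0,255,0)):
    B=[(-4,4,-15,15,121,167),(-25,25,-40,40,0,5),(-39,0,-12,12,115,121),(-39,-33,-12,12,58,121),(-11,11,-35,35,79,93)]
    for b in B:
        c=[(b[i],b[2+j],b[4+k]) for i in(0,1) for j in (0,1) for k in (0,1)]
        u=proj(n,hpts(p,c))
        for a in range(8):
            for q in (1,2,4):
                if a^q>a: cv2.line(im,tuple(int(round(v*16)) for v in u[a]),tuple(int(round(v*16)) for v in u[a^q]),col,1,cv2.LINE_AA,4)
E
cat > f1.py <<'E'
from h import *
from scipy.optimize import least_squares
np.set_printoptions(precision=2,suppress=True)
L=[(-25,40,5),(25,40,5),(25,-40,5),(-4,15,167),(4,15,167),(-4,-15,167),(4,-15,167),(-39,12,121),(-39,-12,121)]
U=np.array([(235,72),(448,90),(415,425),(276,385),(333,380),(268,527),(322,530),(80,268),(75,405)])/4.8+[180,105]
f=lambda p:(proj('wrist',hpts((p[0],p[1],0,p[2]),L))-U).ravel()
s=least_squares(f,[480,-335,.25],x_scale=[10,10,.1],loss='soft_l1'); print(s.x,np.degrees(s.x[2])); print(s.fun.reshape(-1,2))
p=(s.x[0],s.x[1],0,s.x[2])
im=cv2.imread('pics/w1.png'); im=cv2.resize(im,None,fx=4.8,fy=4.8,interpolation=cv2.INTER_CUBIC)
im2=cv2.imread('pics/w1.png'); hdraw(im2,'wrist',p)
cv2.imwrite('pics/w1d.png',cv2.resize(im2[105:230,180:290],None,fx=4.8,fy=4.8,interpolation=cv2.INTER_CUBIC))
E
python3 f1.py
```

```text
[ 479.83 -327.17    0.23] 13.32218427158991
[[ -0.81  -0.15]
 [  0.34   0.03]
 [  0.41   0.63]
 [  0.81 -13.43]
 [  1.23 -11.36]
 [ -0.77   0.84]
 [ -0.13   1.19]
 [ -0.38  -0.11]
 [ -0.62   1.04]]
```

View pics/w1d.png

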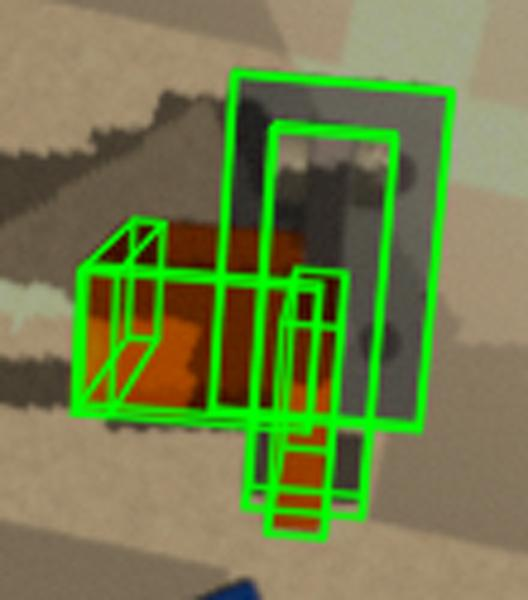

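```bash
sed -i 's/(-4,15,167),(4,15,167),//; s/(276,385),(333,380),//' f1.py; python3 f1.py
```

```text
[ 479.95 -326.63    0.23] 13.283327541525447
[[-0.53 -0.6 ]
 [ 0.63 -0.39]
 [ 0.64  0.25]
 [-0.37  0.17]
 [ 0.27  0.53]
 [-0.03 -0.74]
 [-0.3   0.44]]
```

Request:
{"api": "send_rows", "payload": {"moves": [[[0,0,0],[0,5.3,0],60],[[-9,0,-9],[0,0,0],60],[[0,30,0],[0,0,0],60],[[0,20,0],[0,0,0],60],[[0,0,0],[0,0,0],60]]}}

```text
time: 3.75
tool_pos: [479.8, -327.3, 197.1]
tcp_rot: [-1.57, -0.003, -1.363]
contact_force: [-0.5, -0.3, -0.6]
grip_width: 60.2
```

Run:
```python
from h import *
np.set_printoptions(precision=3,suppress=True)
o=bot.get_obs(); print(o['time'],o['tool_pos'],o['tcp_rot'])
im=viewer.capture('wrist'); hdraw(im,'wrist',(479.8,-327.2,0,.2325)); cv2.imwrite('pics/w2.png',im)
```

```text
3.75 [ 479.807 -327.298  197.089] [-1.57  -0.003 -1.363]
```

View pics/w2.png

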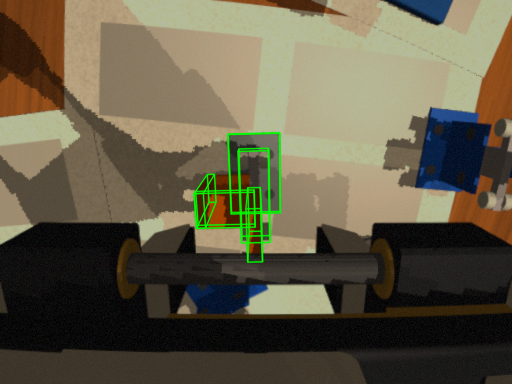

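The overlay matches the hanger: the foot is at (254,172) and the tab at (255,225), centred between the fingers. Next I correct 1.4° of yaw, go down and close.

Request:
{"api": "send_rows", "payload": {"moves": [[[0,0,0],[0,-1.4,0],60],[[0,26,0],[0,0,0],60],[[0,20,0],[0,0,0],60],[[0,0,0],[0,0,0],60],[[0,0,0],[0,0,0],0],[[0,0,0],[0,0,0],0],[[0,0,0],[0,0,0],0],[[0,0,0],[0,0,0],0],[[0,0,0],[0,0,0],0],[[0,0,0],[0,0,0],0],[[0,0,0],[0,0,0],0]]}}

```text
time: 5.18
tool_pos: [483.5, -330.7, 159.3]
tcp_rot: [-1.561, -0.015, -1.336]
contact_force: [0.5, -0.2, -1.2]
grip_width: 7.9
```

Run:
```python
from h import *
np.set_printoptions(precision=3,suppress=True)
o=bot.get_obs(); print(o['time'],o['tool_pos'],o['tcp_rot'],o['grip_width'],o['contact_force'])
# rail yaw estimates from top picture: stop/mouth
im=cv2.imread('pics/top0.png'); cv2.imwrite('pics/toprail.png',cv2.resize(im[130:205,155:305],None,fx=5.3,fy=5.3,interpolation=cv2.INTER_CUBIC))
im=cv2.imread('pics/scene0.png'); cv2.imwrite('pics/scrail.png',cv2.resize(im[155:310,200:330],None,fx=3.8,fy=3.8,interpolation=cv2.INTER_CUBIC))
```

```text
5.175 [ 483.531 -330.704  159.292] [-1.561 -0.015 -1.336] 7.865343310511467 [ 0.527 -0.182 -1.227]
```

View pics/toprail.png

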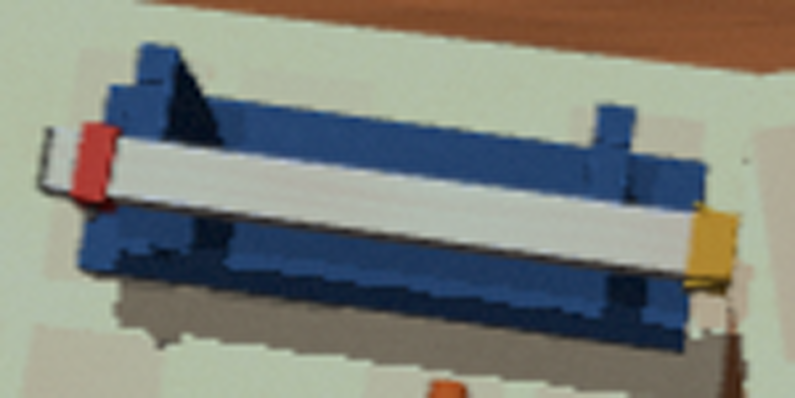

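View pics/scrail.png

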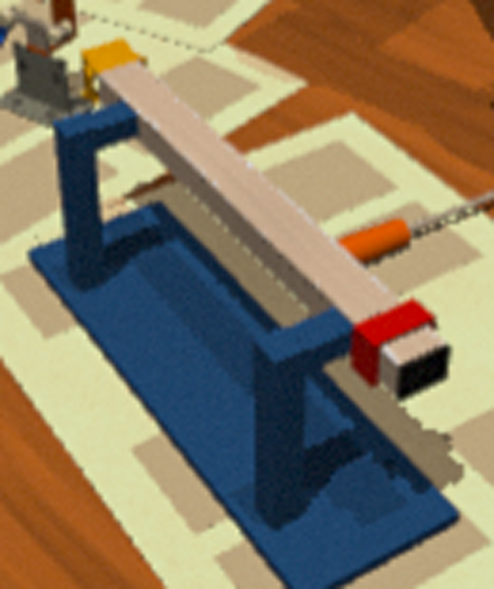

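```bash
cat > f2.py <<'E'
from h import *
from scipy.optimize import least_squares
np.set_printoptions(precision=2,suppress=True)
T=[((17,-180,156),(690,208)),((-17,-180,156),(690,270)),((17,180,156),(48,128)),((-17,180,156),(42,188)),((85,-190,12),(705,162)),((85,190,12),(108,88)),((-35,-190,12),(685,350)),((-35,190,12),(82,270))]
S=[((85,-190,12),(30,250)),((-35,190,12),(457,515)),((17,-180,156),(105,90)),((-17,-180,156),(143,62)),((-17,180,156),(445,345)),((17,180,156),(390,362))]
UT=np.array([u for _,u in T])/5.3+[155,130]; US=np.array([u for _,u in S])/3.8+[200,155]
LT=[l for l,_ in T];LS=[l for l,_ in S]
def f(p):
    q=(p[0],p[1],0,p[2]); return np.r_[(proj('top',hpts(q,LT))-UT).ravel(),(proj('scene',hpts(q,LS))-US).ravel()]
s=least_squares(f,[565,38,-.16],x_scale=[10,10,.1],loss='soft_l1');print(s.x,np.degrees(s.x[2]));print(s.fun.reshape(-1,2).T)
st=least_squares(lambda p:f(p)[:16],[565,38,-.16],x_scale=[10,10,.1],loss='soft_l1');print('top only',st.x)
ss=least_squares(lambda p:f(p)[16:],[565,38,-.16],x_scale=[10,10,.1],loss='soft_l1');print('scene only',ss.x)
p=s.x
for n in('top','scene'):
    im=cv2.imread(f'pics/{n}0.png')
    for b in [(-17,17,-180,180,131,156),(-35,85,-190,190,0,12),(51,73,-180,180,140,150)]:
        c=[(b[i],b[2+j],b[4+k]) for i in(0,1) for j in (0,1) for k in (0,1)]
        u=proj(n,hpts((p[0],p[1],0,p[2]),c))
        for a in range(8):
            for q in (1,2,4):
                if a^q>a: cv2.line(im,tuple(int(v*16) for v in u[a]),tuple(int(v*16) for v in u[a^q]),(0,255,0),1,cv2.LINE_AA,4)
    if n=='top': cv2.imwrite('pics/fr_t.png',cv2.resize(im[130:205,155:305],None,fx=5.3,fy=5.3))
    else: cv2.imwrite('pics/fr_s.png',cv2.resize(im[155:310,200:330],None,fx=3.8,fy=3.8))
print('mouth',hpts((p[0],p[1],0,p[2]),[(0,-180,134)]))
# stop: top face corner towards mouth (120,125)/(110,205) in top crop, z~161
for u in [(120,125),(110,208)]:
    P=atz('top',np.array(u)/5.3+[155,130],161); print('stopface rail frame',R.from_euler('z',-p[2]).apply(P-[p[0],p[1],0]))
E
python3 f2.py
```

```text
[563.6   46.76  -0.16] -9.434635922420659
[[ 0.02 -1.43  0.44 -0.52 -0.07 -0.64 -0.85 -2.18 -1.84  0.17 -2.78 -2.13
  -0.56  1.27]
 [ 1.18  0.76  0.03 -0.23  0.09 -1.08  0.19 -0.48 -0.59 -1.34 -4.7  -0.8
  -0.98  0.62]]
top only [563.81  44.79  -0.16]
scene only [562.73  49.7   -0.18]
mouth [[ 534.09 -130.8   134.  ]]
stopface rail frame [ 22.92 140.47 161.  ]
stopface rail frame [-24.53 137.65 161.  ]
```

View pics/fr_t.png

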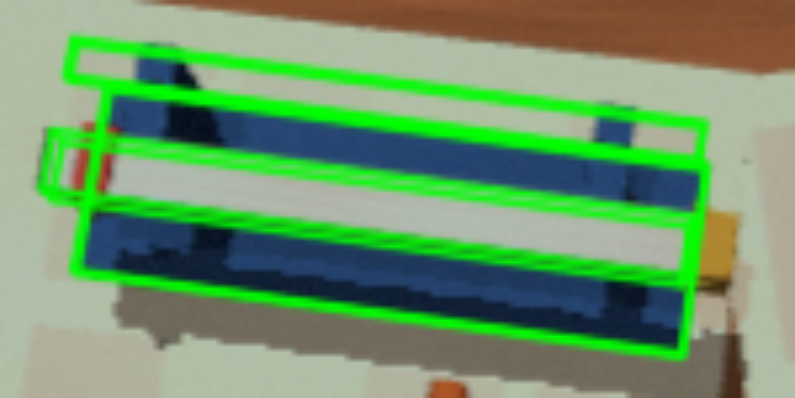

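View pics/fr_s.png

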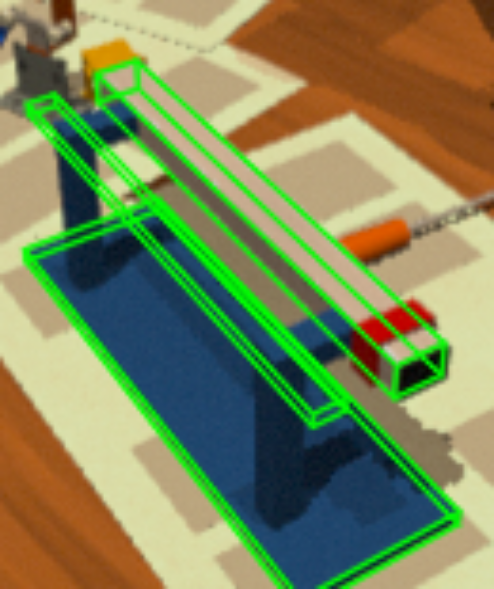

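Request:
{"api": "send_rows", "payload": {"moves": [[[0,-15,0],[0,0,0],0],[[0,-25,0],[0,0,0],0],[[0,-20,0],[0,0,0],0],[[0,0,0],[0,0,0],0],[[0,0,0],[0,0,0],0]]}}

```text
time: 5.8
tool_pos: [481.8, -328.6, 220.4]
tcp_rot: [-1.564, -0.011, -1.336]
contact_force: [0.4, 0.1, -4.5]
grip_width: 7.7
```

Run:
```python
from h import *
np.set_printoptions(precision=3,suppress=True)
o=bot.get_obs(); print(o['time'],o['tool_pos'],o['tcp_rot'],o['grip_width'],o['contact_force'])
im=viewer.capture('wrist'); cv2.imwrite('pics/w3.png',im); 
b=im.copy(); t=o['tool_pos']; 
Rm=R.from_euler('xyz',o['tcp_rot']).as_matrix(); 
hdraw(b,'wrist',(t[0],t[1],t[2]-3-153,o['tcp_rot'][2]+np.pi/2))
cv2.imwrite('pics/w3d.png',cv2.resize(b[80:310,130:350],None,fx=2.6,fy=2.6)); cv2.imwrite('pics/w3c.png',cv2.resize(im[80:310,130:350],None,fx=2.6,fy=2.6,interpolation=cv2.INTER_CUBIC))
print('blue',atz('top',(332,134),144),atz('top',(354.2,193.9),144),atz('top',(320,148),0), 'tin',atz('top',(364,154),70))
```

```text
5.8 [ 481.765 -328.622  220.351] [-1.564 -0.011 -1.336] 7.665999116959432 [ 0.377  0.06  -4.541]
blue [ 662.141 -279.719  144.   ] [ 477.842 -333.149  144.   ] [ 660.045 -264.617    0.   ] tin [ 616.885 -391.16    70.   ]
```

View pics/w3d.png

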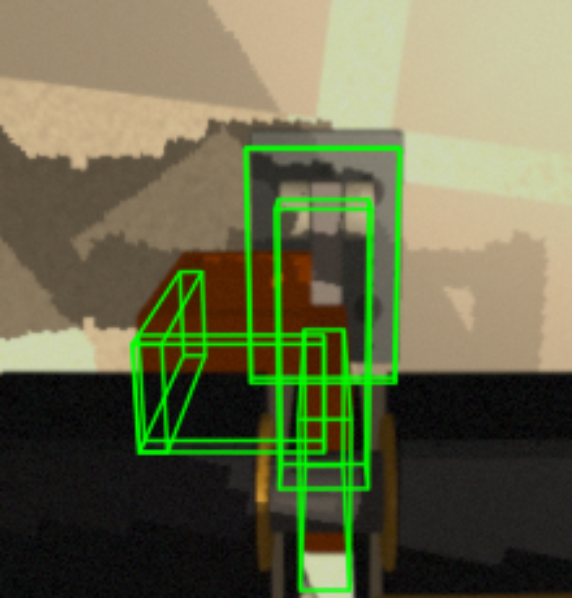

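View pics/w3c.png

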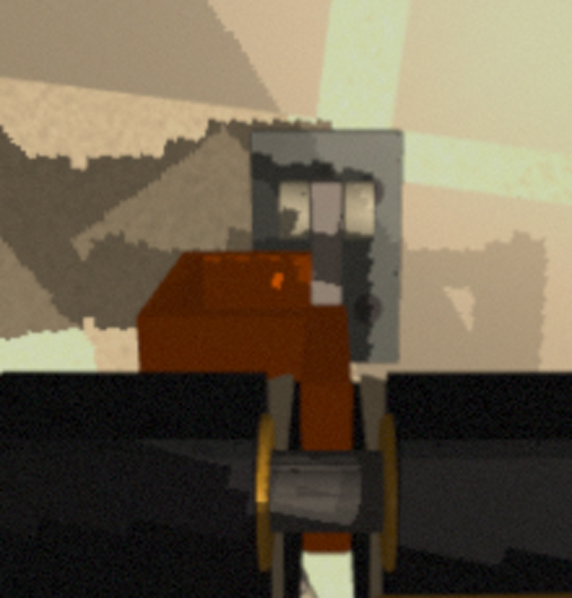

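```bash
cat >> h.py <<'E'
from scipy.optimize import least_squares
def fit6(cam_, L,U,tool_pos,tcp_rot,w=20.,x0=None):
    """hanger pose in world as (xyz, R) ; params dx,dy,dz,yaw,rx,ry rel. nominal in tool"""
    K,d,r,t=cam_
    p0=np.r_[tool_pos-[0,0,156],tcp_rot[2]+np.pi/2,0,0] if x0 is None else np.array(x0,float)
    def pose(p): return R.from_euler('z',p[3])*R.from_euler('xy',[p[4],p[5]]),p[:3]
    def f(p):
        q,o=pose(p); u=cv2.projectPoints(q.apply(np.array(L,float))+o,r,t,K,d)[0].reshape(-1,2)
        return np.r_[(u-U).ravel(),w*p[4:6]]
    s=least_squares(f,p0,x_scale=[1,1,1,.02,.02,.02],loss='soft_l1'); return s.x,s.fun
E
python3 - <<'E'
from h import *
np.set_printoptions(precision=3,suppress=True)
o=bot.get_obs(); t=o['tool_pos'];
L=[(-25,40,4),(25,40,4),(25,-40,4),(-39,12,121),(-4,-15,167),(4,-15,167),(-39,12,64),(-11,35,93),(11,35,93)]
U=np.array([(251,131),(402,131),(398,362),(138,315),(302,550),(351,550),(185,252),(280,181),(375,181)])/2.6+[130,80]
for w in (0.1,20,200):
    x,f=fit6(cam('wrist'),L,U,t,o['tcp_rot'],w); print(x,'yaw',np.degrees(x[3]),'tool-hanger',t-x[:3]); 
print(f[:-2].reshape(-1,2).T)
np.save('hp.npy',x)
E
```

```text
[ 482.37  -322.999   60.732    0.234    0.002   -0.008] yaw 13.409464546045148 tool-hanger [ -0.526  -5.69  159.658]
[ 482.364 -323.002   60.735    0.234    0.002   -0.008] yaw 13.406659231279766 tool-hanger [ -0.52   -5.688 159.655]
[ 482.084 -323.112   60.878    0.232    0.001   -0.006] yaw 13.288221650342118 tool-hanger [ -0.24   -5.578 159.512]
[[-0.44   0.551 -0.139 -0.038  0.403  0.298 -1.475 -0.249  0.106]
 [-0.486 -0.308  0.259 -0.873 -0.175 -0.134  0.483  0.631  0.739]]
```

```bash
cat >> h.py <<'E'
def grab(x,o):
    """hanger pose in tool frame from fit x and obs o"""
    Rt=R.from_euler('xyz',o['tcp_rot']); Rh=R.from_euler('z',x[3])*R.from_euler('xy',x[4:6])
    return (Rt.inv()*Rh), Rt.inv().apply(x[:3]-o['tool_pos'])
def goto(G,xyz,yaw,o):
    Rg,tg=G; Rt=R.from_euler('xyz',o['tcp_rot'])
    Rn=R.from_euler('z',yaw)*Rg.inv(); tn=np.array(xyz)-Rn.apply(tg)
    print('turn deg (tool)',np.degrees((Rt.inv()*Rn).as_rotvec()),'shift after turn',Rn.inv().apply(tn-o['tool_pos']),'tcp target',tn,Rn.as_euler('xyz'))
MO=np.array([534.09,-130.8,134.]); RY=np.radians(-9.435); YD=np.array([-np.sin(RY),np.cos(RY),0])
E
python3 - <<'E'
from h import *
np.set_printoptions(precision=2,suppress=True)
o=bot.get_obs(); x=np.load('hp.npy'); G=grab(x,o); np.savez('G.npz',q=G[0].as_quat(),t=G[1])
goto(G,MO-YD*100-[0,0,77],RY,o)
E
```

```text
turn deg (tool) [-0.56 22.72 -0.13] shift after turn [-98.5    2.78  18.73] tcp target [ 516.21 -234.54  216.52] [-1.57 -0.01 -1.73]
```

Request:
{"api": "send_rows", "payload": {"moves": [[[0,0,0],[-0.2,7.6,0],0],[[0,0,0],[-0.2,7.6,0],0],[[0,0,0],[-0.2,7.6,0],0],[[0,0,0],[0,0,0],0],[[-30,0,6],[0,0,0],0],[[-30,0,6],[0,0,0],0],[[-20,0,4],[0,0,0],0],[[-10,0,2],[0,0,0],0],[[0,0,0],[0,0,0],0],[[0,0,0],[0,0,0],0]]}}

```text
time: 7.1
tool_pos: [513.5, -240.8, 213.5]
tcp_rot: [-1.58, -0.005, -1.735]
contact_force: [0.9, -0.4, -4.4]
grip_width: 7.7
```

Run:
```python
from h import *
np.set_printoptions(precision=3,suppress=True)
o=bot.get_obs(); print(o['time'],o['tool_pos'],o['tcp_rot'],o['grip_width'],o['contact_force'])
z=np.load('G.npz'); G=(R.from_quat(z['q']),z['t'])
goto(G,MO-YD*100-[0,0,77],RY,o)
im=viewer.capture('wrist'); cv2.imwrite('pics/w4.png',im);
u=proj('wrist',hpts((MO[0],MO[1],0,RY),[(17,0,156),(-17,0,156),(-24,-25,163),(24,-25,163),(17,50,156),(-17,50,156)])); print(u)
for p in u: cv2.circle(im,tuple(int(v) for v in p),2,(255,0,255),-1)
cv2.imwrite('pics/w4d.png',cv2.resize(im,None,fx=1.56,fy=1.56))
for n in('top','scene'): cv2.imwrite(f'pics/{n}4.png',viewer.capture(n))
im=cv2.imread('pics/scene4.png'); cv2.imwrite('pics/scene4c.png',cv2.resize(im[90:290,150:340],None,fx=3,fy=3,interpolation=cv2.INTER_CUBIC))
```

```text
7.1 [ 513.548 -240.756  213.454] [-1.58  -0.005 -1.735] 7.733945123407614 [ 0.927 -0.437 -4.391]
turn deg (tool) [ 0.614 -0.139 -0.353] shift after turn [-6.531 -3.139  1.627] tcp target [ 516.208 -234.537  216.521] [-1.57  -0.011 -1.733]
[[292.126  18.856]
 [227.797  18.923]
 [213.961  66.521]
 [305.851  66.51 ]
 [293.562 -82.962]
 [226.746 -82.786]]
```

View pics/w4d.png

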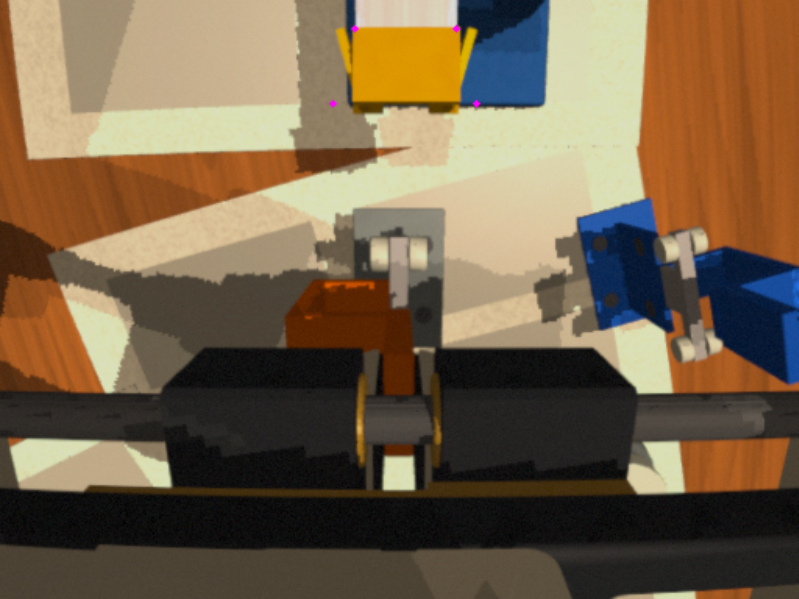

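View pics/scene4c.png

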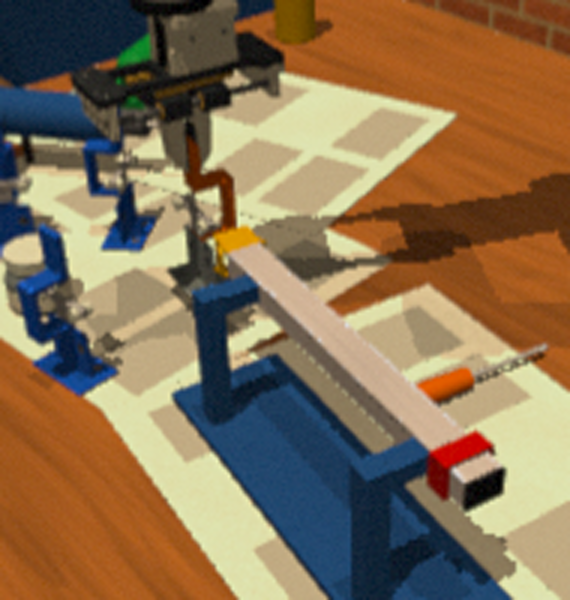

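View pics/top4.png

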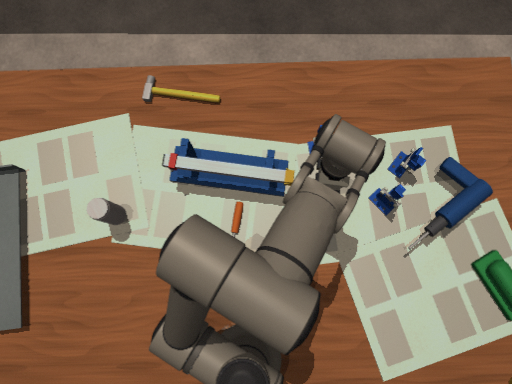

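Run:
```python
from h import *
np.set_printoptions(precision=1,suppress=True)
im=cv2.imread('pics/w4.png'); cv2.imwrite('pics/w4m.png',cv2.resize(im[0:90,200:320],None,fx=6,fy=6,interpolation=cv2.INTER_CUBIC))
for x,y,zz in [(-24,-25,163),(-24,-25,156),(-24,-25,131),(-17,0,131),(-17,0,156),(-24,0,131),(-24,0,156)]:
    u=proj('wrist',hpts((MO[0],MO[1],0,RY),[(x,y,zz)]))[0]; print(x,y,zz,(u-[200,0])*6)
```

```text
-24 -25 163 [ 83.7 399.5]
-24 -25 156 [ 93.5 407.7]
-24 -25 131 [123.4 432.9]
-17 0 131 [188.5 174.1]
-17 0 156 [166.6 113.9]
-24 0 131 [118.6 174.7]
-24 0 156 [ 87.4 114.8]
```

View pics/w4m.png

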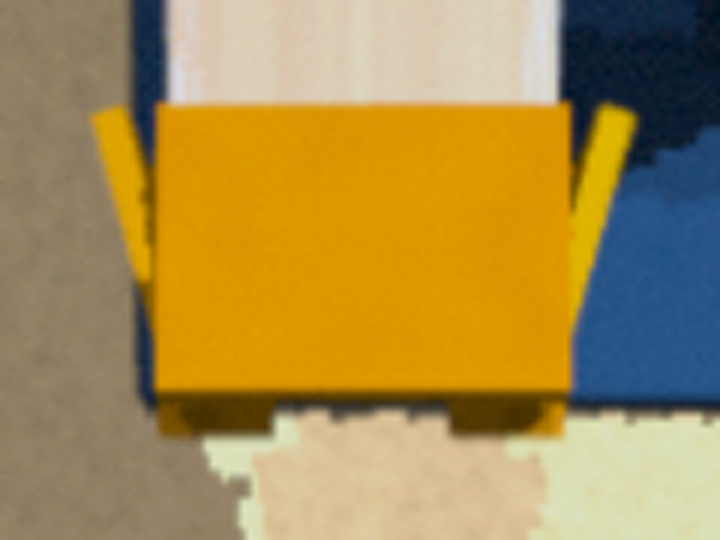

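Run:
```python
import cv2
im=cv2.imread('pics/w4.png'); cv2.imwrite('pics/w4h.png',cv2.resize(im[125:300,175:295],None,fx=5,fy=5,interpolation=cv2.INTER_CUBIC)[:,:])
im=cv2.imread('pics/scene4.png'); cv2.imwrite('pics/scene4m.png',cv2.resize(im[150:200,210:260],None,fx=12,fy=12,interpolation=cv2.INTER_CUBIC)[:,:])
```

```text
(no output)
```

View pics/w4h.png

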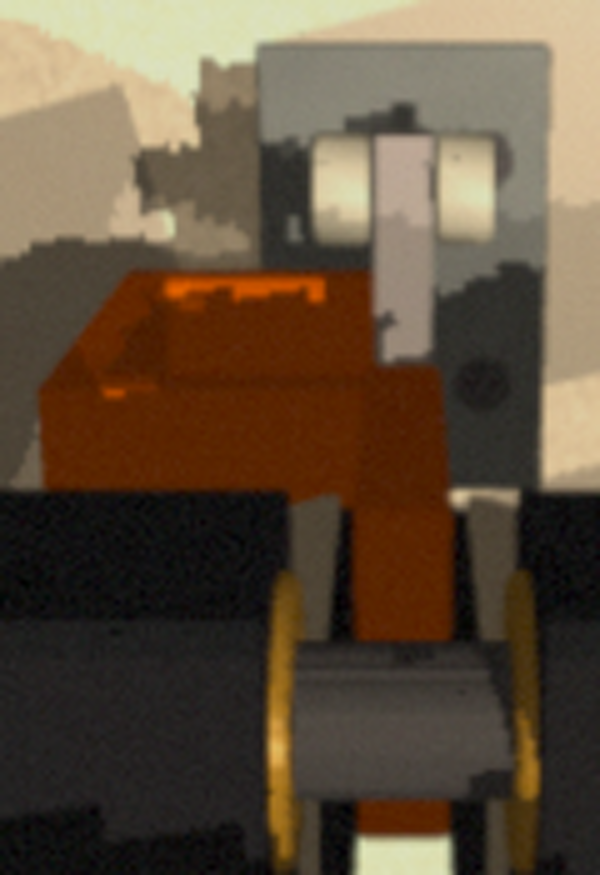

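View pics/scene4m.png

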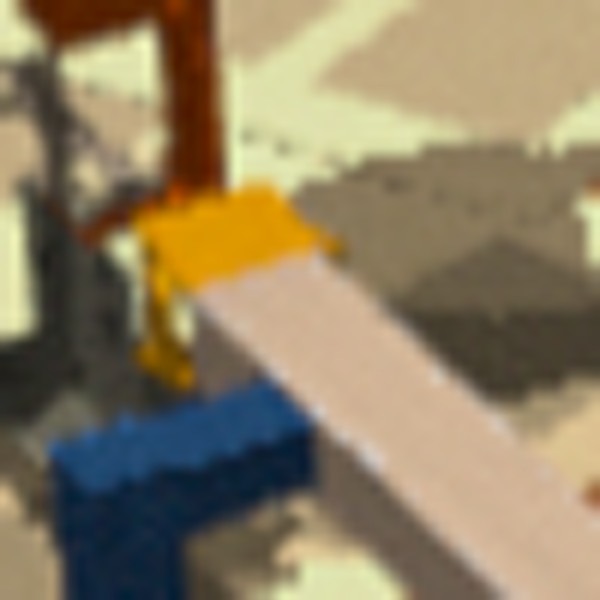

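```bash
cat > f4.py <<'E'
from h import *
np.set_printoptions(precision=3,suppress=True)
o=bot.get_obs(); t=o['tool_pos'];
L=[(-25,40,4),(25,40,4),(-39,12,121),(-4,-15,167),(4,-15,167),(-39,12,64),(-11,32,93),(11,32,93)]
U=np.array([(258,44),(550,44),(40,388),(358,832),(452,832),(130,270),(312,135),(497,135)])/5+[175,125]
x,f=fit6(cam('wrist'),L,U,t,o['tcp_rot'],20); print(x,np.degrees(x[3]),t-x[:3]); print(f[:-2].reshape(-1,2).T)
z=np.load('G.npz'); G=(R.from_quat(z['q']),z['t'])
Rt=R.from_euler('xyz',o['tcp_rot']); print('by G', Rt.apply(G[1])+t,(Rt*G[0]).as_euler('xyz'))
E
python3 f4.py
```

```text
[ 514.718 -236.878   57.17    -0.148   -0.021    0.001] -8.481597152653418 [ -1.236  -3.934 156.3  ]
[[ 0.186  1.164 -0.792  0.065  0.54  -0.881 -0.175 -0.003]
 [-0.515 -1.484 -1.428 -0.167 -0.368  1.047  3.773  3.194]]
by G [ 513.482 -234.444   53.988] [ 0.006  0.011 -0.168]
```

```bash
sed -i 's/11,32,93/11,35,93/g' f4.py; python3 f4.py
```

```text
[ 513.684 -237.49    54.088   -0.161   -0.013    0.006] -9.209267857907552 [ -0.201  -3.322 159.383]
[[ 0.016  0.41   0.303  0.003  0.    -0.754  0.086 -0.177]
 [-0.209 -0.443 -0.742  0.015 -0.024  1.24   0.295  0.157]]
by G [ 513.482 -234.444   53.988] [ 0.006  0.011 -0.168]
```

Request:
{"api": "send_rows", "payload": {"moves": [[[0,-4,2.6],[0.5,0,0],0],[[-18,0,0],[0,0,0],0],[[-18,0,0],[0,0,0],0],[[0,0,0],[0,0,0],0],[[0,0,0],[0,0,0],0]]}}

```text
time: 7.88
tool_pos: [522.5, -203.3, 217.8]
tcp_rot: [-1.571, -0.005, -1.736]
contact_force: [-1.0, -0.1, -4.1]
grip_width: 7.8
```

```bash
cat > look.py <<'E'
from h import *
import sys
np.set_printoptions(precision=3,suppress=True)
o=bot.get_obs(); print(o['time'],o['tool_pos'],o['tcp_rot'],o['grip_width'],o['contact_force'])
z=np.load('G.npz'); G=(R.from_quat(z['q']),z['t'])
Rt=R.from_euler('xyz',o['tcp_rot']); h=Rt.apply(G[1])+o['tool_pos']
print('hanger by G',h,(Rt*G[0]).as_euler('xyz'),'in mouth frame',R.from_euler('z',-RY).apply(h+[0,0,79]-MO))
im=viewer.capture('wrist'); n=sys.argv[1]; cv2.imwrite(f'pics/{n}.png',im);
cv2.imwrite(f'pics/{n}c.png',cv2.resize(im[0:300,150:360],None,fx=2.8,fy=2.0 if 0 else 2.8,interpolation=cv2.INTER_CUBIC)[:600] if 0 else cv2.resize(im[0:300,100:410],None,fx=2,fy=2,interpolation=cv2.INTER_CUBIC))
E
python3 look.py w5
```

```text
7.875 [ 522.461 -203.329  217.762] [-1.571 -0.005 -1.736] 7.8330796012055055 [-1.009 -0.136 -4.112]
hanger by G [ 523.98  -197.204   58.277] [ 0.006  0.001 -0.168] in mouth frame [  0.912 -67.163   3.277]
```

View pics/w5c.png

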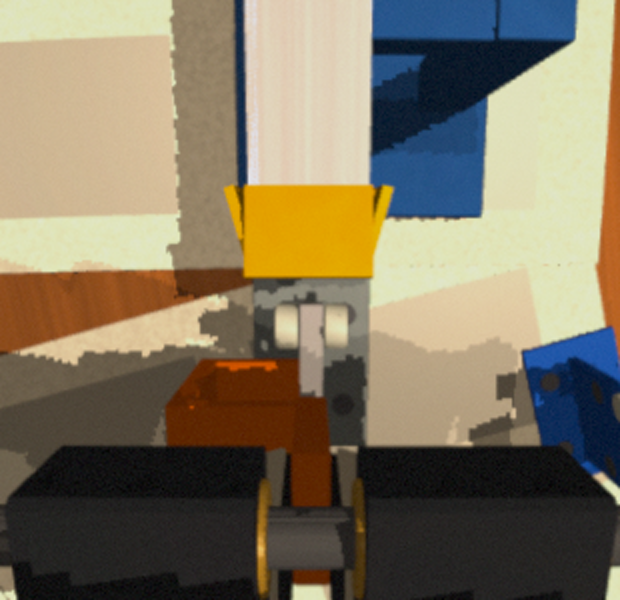

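Run:
```python
import cv2
im=cv2.imread('pics/w5.png'); cv2.imwrite('pics/w5m.png',cv2.resize(im[80:230,205:305],None,fx=4*2,fy=4,interpolation=cv2.INTER_CUBIC))
```

```text
(no output)
```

View pics/w5m.png

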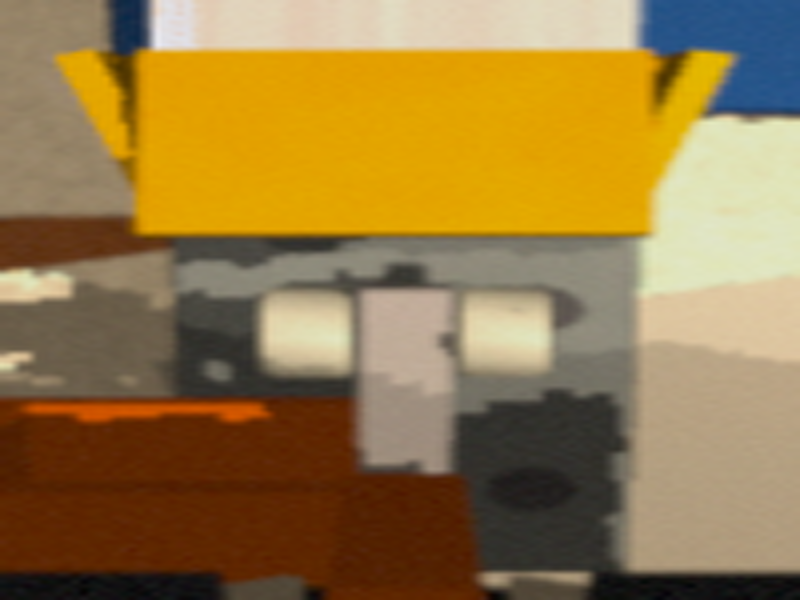

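Request:
{"api": "send_rows", "payload": {"moves": [[[0,0.8,-0.9],[0,0,0],0],[[-8,0,0],[0,0,0],0],[[-8,0,0],[0,0,0],0],[[0,0,0],[0,0,0],0]]}}

```text
time: 8.43
tool_pos: [524.1, -186.9, 216.6]
tcp_rot: [-1.571, -0.004, -1.737]
contact_force: [-0.3, 0.3, -4.4]
grip_width: 7.9
```

```bash
python3 look.py w6; python3 -c "
import cv2
im=cv2.imread('pics/w6.png'); cv2.imwrite('pics/w6m.png',cv2.resize(im[80:230,205:305],None,fx=4*2,fy=4,interpolation=cv2.INTER_CUBIC))"
```

```text
8.425 [ 524.113 -186.941  216.61 ] [-1.571 -0.004 -1.737] 7.907855624352485 [-0.255  0.26  -4.394]
hanger by G [ 525.594 -180.746   57.128] [ 0.007  0.001 -0.169] in mouth frame [ -0.193 -50.663   2.128]
```

View pics/w6m.png

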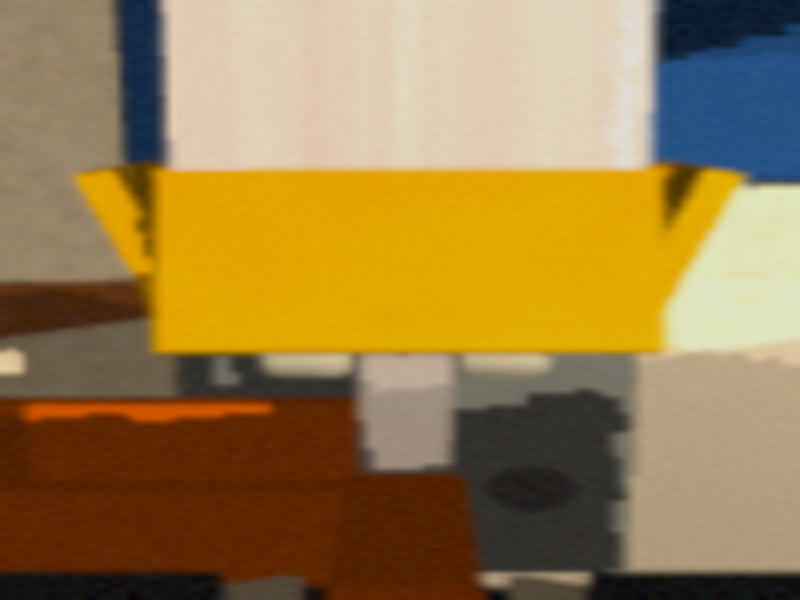

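Request:
{"api": "send_rows", "payload": {"moves": [[[-10,-0.3,0.3],[0,0,0],0],[[-10,0,0],[0,0,0],0],[[-10,0,0],[0,0,0],0],[[0,0,0],[0,0,0],0]]}}

```text
time: 8.98
tool_pos: [529.8, -155.3, 216.8]
tcp_rot: [-1.571, -0.005, -1.737]
contact_force: [-0.2, -0.4, -4.7]
grip_width: 8.0
```

```bash
python3 look.py w7
```

```text
8.975 [ 529.821 -155.298  216.837] [-1.571 -0.005 -1.737] 8.00777077381181 [-0.211 -0.432 -4.661]
hanger by G [ 531.332 -149.113   57.355] [ 0.007  0.001 -0.169] in mouth frame [  0.281 -18.518   2.355]
```

View pics/w7c.png

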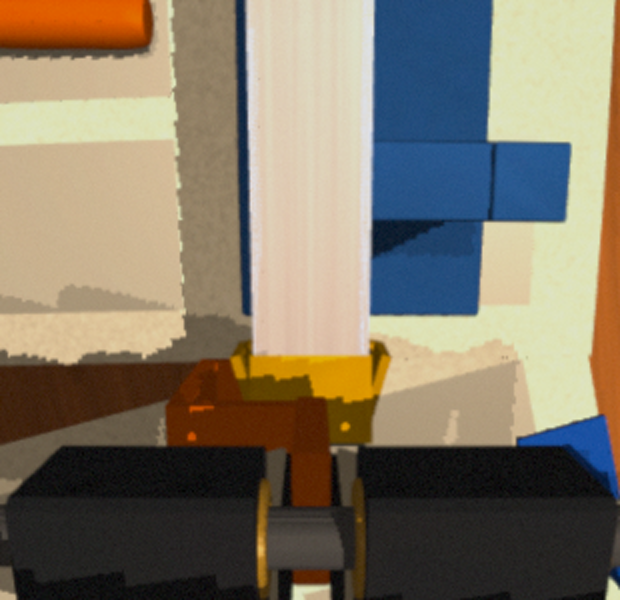

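Request:
{"api": "send_rows", "payload": {"moves": [[[-11,0,-0.2],[0,0,0],0],[[-11,0,0],[0,0,0],0],[[-11,0,0],[0,0,0],0],[[0,0,0],[0,0,0],0]]}}

```text
time: 9.52
tool_pos: [535.4, -120.9, 216.7]
tcp_rot: [-1.57, -0.005, -1.738]
contact_force: [-0.3, 0.1, -3.9]
grip_width: 7.6
```

```bash
python3 look.py w8
```

```text
9.525 [ 535.437 -120.901  216.705] [-1.57  -0.005 -1.738] 7.57408296835435 [-0.341  0.07  -3.92 ]
hanger by G [ 536.981 -114.75    57.222] [ 0.007  0.001 -0.17 ] in mouth frame [ 0.221 16.307  2.222]
```

Request:
{"api": "send_rows", "payload": {"moves": [[[-11,0,-0.2],[0,0,0],0],[[-11,0,0],[0,0,0],0],[[-10,0,0],[0,0,0],0],[[0,1,0],[0,0,0],0],[[0,0.8,0],[0,0,0],0],[[0,0,0],[0,0,0],0]]}}

```text
time: 10.32
tool_pos: [540.9, -87.8, 214.5]
tcp_rot: [-1.57, -0.005, -1.738]
contact_force: [-0.3, -0.5, -5.4]
grip_width: 8.1
```

```bash
python3 look.py w9
python3 - <<'E'
from h import *
im=viewer.capture('scene'); cv2.imwrite('pics/s9.png',cv2.resize(im[90:290,150:340],None,fx=3,fy=3,interpolation=cv2.INTER_CUBIC))
E
```

```text
10.325 [540.865 -87.845 214.545] [-1.57  -0.005 -1.738] 8.062869116180275 [-0.323 -0.544 -5.428]
hanger by G [542.395 -81.781  55.059] [ 0.006  0.001 -0.17 ] in mouth frame [ 0.157 49.717  0.059]
```

View pics/w9c.png

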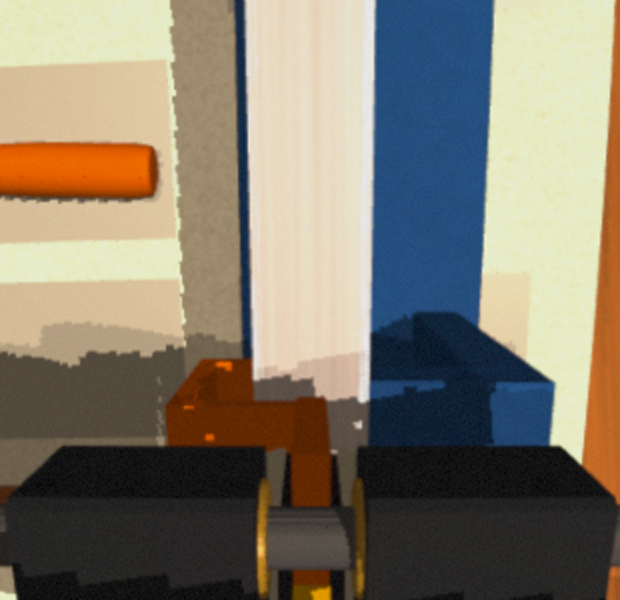

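View pics/s9.png

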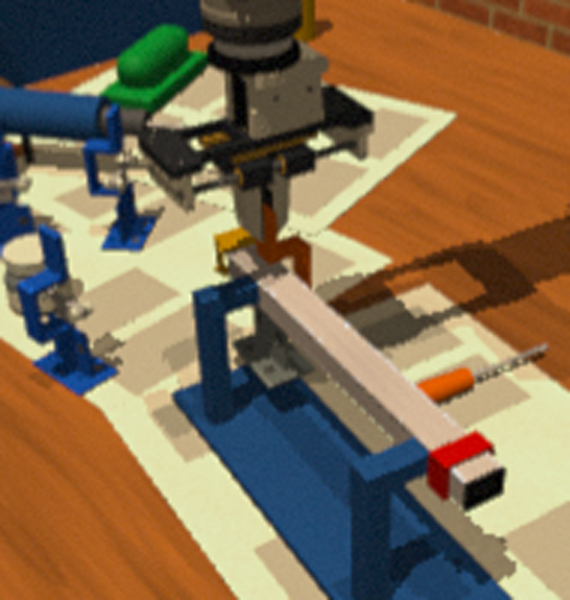

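The trolley is inside the rail, about 50 mm past the mouth. I'm letting go.

Request:
{"api": "send_rows", "payload": {"moves": [[[0,0,0],[0,0,0],30],[[0,0,0],[0,0,0],30],[[0,0,0],[0,0,0],30],[[0,0,0],[0,0,0],30],[[0,0,0],[0,0,0],30],[[0,0,0],[0,0,0],30],[[0,0,0],[0,0,0],30]]}}

```text
time: 11.3
tool_pos: [542.1, -88.8, 216.8]
tcp_rot: [-1.565, -0.006, -1.739]
contact_force: [0.7, -0.4, 0.3]
grip_width: 30.0
```

```bash
python3 look.py w10
python3 - <<'E'
from h import *
im=viewer.capture('scene'); cv2.imwrite('pics/s10.png',cv2.resize(im[90:290,150:340],None,fx=3,fy=3,interpolation=cv2.INTER_CUBIC))
E
```

```text
11.3 [542.071 -88.765 216.788] [-1.565 -0.006 -1.739] 30.04419304202172 [ 0.691 -0.448  0.302]
hanger by G [544.39  -82.949  57.302] [ 0.005 -0.004 -0.171] in mouth frame [ 2.316 48.892  2.302]
```

View pics/w10c.png

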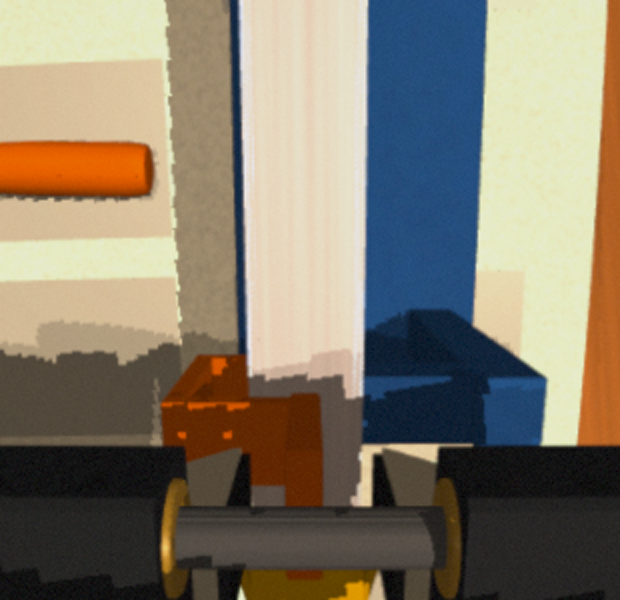

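View pics/s10.png

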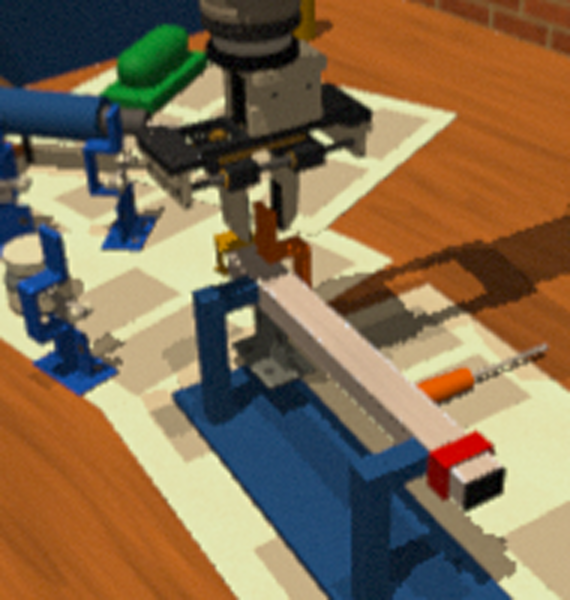

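The hanger now hangs free: no force is read, the tab is at (305,500) and the jaws are clear on both sides. Next I back off behind the tab, close the fingers and lower a little before pushing.

Request:
{"api": "send_rows", "payload": {"moves": [[[0,0,-1],[0,0,0],30],[[12,0,0],[0,0,0],30],[[14,0,0],[0,0,0],30],[[14,0,0],[0,0,0],30],[[0,6,0],[0,0,0],4],[[0,6,0],[0,0,0],4],[[0,0,0],[0,0,0],4],[[0,0,0],[0,0,0],4]]}}

```text
time: 12.4
tool_pos: [533.5, -131.4, 203.7]
tcp_rot: [-1.566, -0.006, -1.74]
contact_force: [0.6, 0.1, -0.1]
grip_width: 4.2
```

```bash
python3 look.py w11
python3 - <<'E'
from h import *
o=bot.get_obs(); print('tcp mouth frame',R.from_euler('z',-RY).apply(o['tool_pos']-MO))
im=viewer.capture('scene'); cv2.imwrite('pics/s11.png',cv2.resize(im[90:290,150:340],None,fx=3,fy=3,interpolation=cv2.INTER_CUBIC))
E
```

```text
12.4 [ 533.528 -131.421  203.675] [-1.566 -0.006 -1.74 ] 4.178959538912734 [ 0.623  0.095 -0.06 ]
hanger by G [ 535.702 -125.561   44.188] [ 0.006 -0.003 -0.172] in mouth frame [  0.731   5.433 -10.812]
tcp mouth frame [-0.48144555 -0.67945744 69.67914057]
```

View pics/w11c.png

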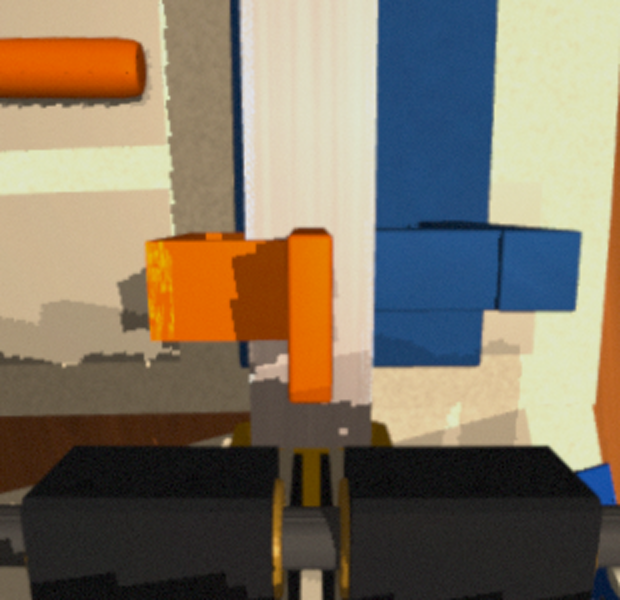

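View pics/s11.png

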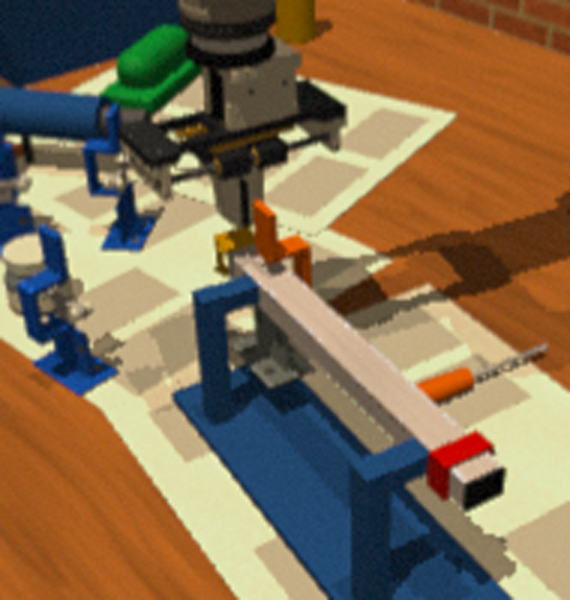

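Request:
{"api": "send_rows", "payload": {"moves": [[[-8,0,0],[0,0,0],0],[[-10,0,0],[0,0,0],0],[[-10,0,0],[0,0,0],0],[[-12,0,0],[0,0,0],0],[[-12,0,0],[0,0,0],0],[[-12,0,0],[0,0,0],0],[[-12,0,0],[0,0,0],0],[[-12,0,0],[0,0,0],0],[[-12,0,0],[0,0,0],0],[[-8,0,0],[0,0,0],0]]}}

```text
time: 13.75
tool_pos: [553.3, -17.4, 203.9]
tcp_rot: [-1.564, -0.007, -1.739]
contact_force: [-0.1, -1.7, 1.5]
grip_width: 0.6
```

```bash
cat > look2.py <<'E'
from h import *
import sys
n=sys.argv[1]
np.set_printoptions(precision=2,suppress=True)
o=bot.get_obs(); print(o['time'],o['tool_pos'],o['tcp_rot'],o['grip_width'],o['contact_force']); print('tcp mouth frame',R.from_euler('z',-RY).apply(o['tool_pos']-MO))
im=viewer.capture('wrist'); cv2.imwrite(f'pics/{n}.png',im); cv2.imwrite(f'pics/{n}c.png',cv2.resize(im[0:300,100:410],None,fx=2,fy=2,interpolation=cv2.INTER_CUBIC))
im=viewer.capture('scene'); cv2.imwrite(f'pics/{n}s.png',im); cv2.imwrite(f'pics/{n}sc.png',cv2.resize(im[90:290,150:340],None,fx=3,fy=3,interpolation=cv2.INTER_CUBIC))
E
python3 look2.py w12
```

```text
13.75 [553.3  -17.37 203.89] [-1.56 -0.01 -1.74] 0.5669315849180082 [-0.08 -1.66  1.54]
tcp mouth frame [  0.36 115.05  69.89]
```

View pics/w12c.png

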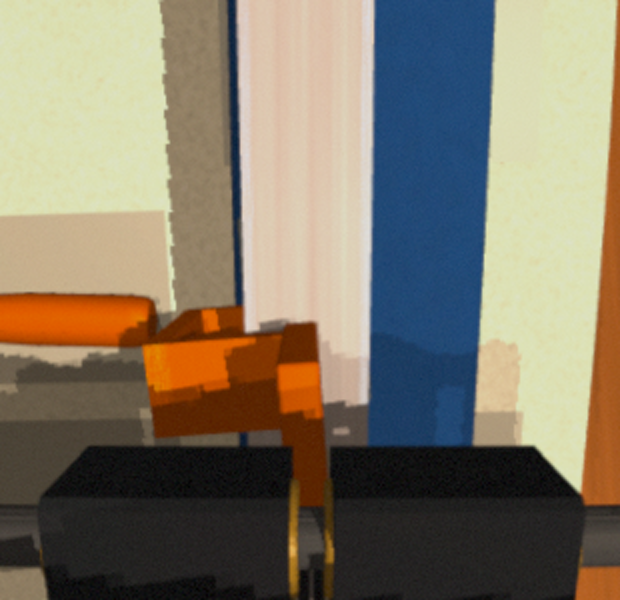

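View pics/w12sc.png

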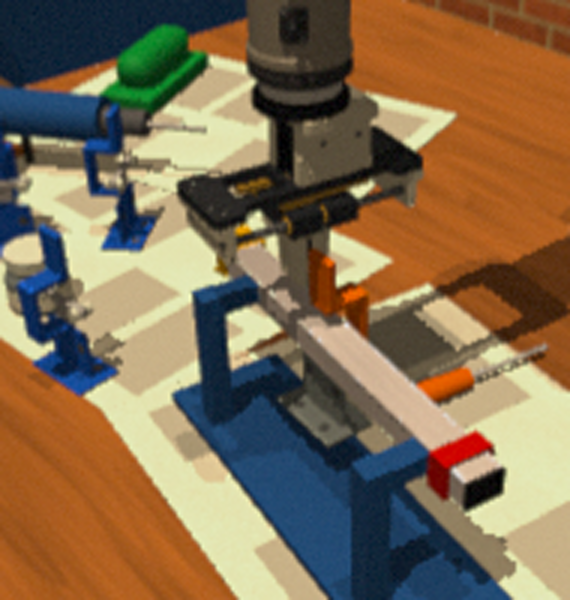

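Request:
{"api": "send_rows", "payload": {"moves": [[[-10,0,0],[0,0,0],0],[[-12,0,0],[0,0,0],0],[[-12,0,0],[0,0,0],0],[[-12,0,0],[0,0,0],0],[[-12,0,0],[0,0,0],0],[[-12,0,0],[0,0,0],0],[[-12,0,0],[0,0,0],0],[[-8,0,0],[0,0,0],0]]}}

```text
time: 14.85
tool_pos: [569.3, 77.0, 203.2]
tcp_rot: [-1.564, -0.007, -1.739]
contact_force: [0.6, -1.7, 0.6]
grip_width: 0.6
```

```bash
python3 look2.py w13
```

```text
14.85 [569.31  76.97 203.23] [-1.56 -0.01 -1.74] 0.636605100581875 [ 0.57 -1.68  0.62]
tcp mouth frame [  0.69 210.74  69.23]
```

View pics/w13c.png

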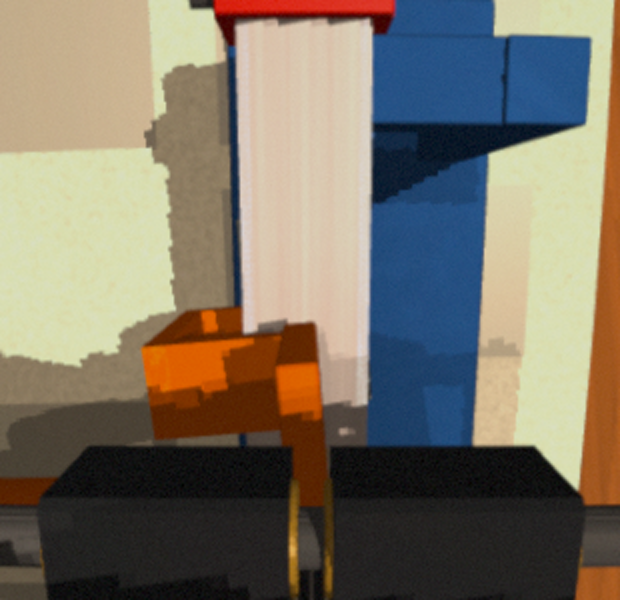

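View pics/w13sc.png

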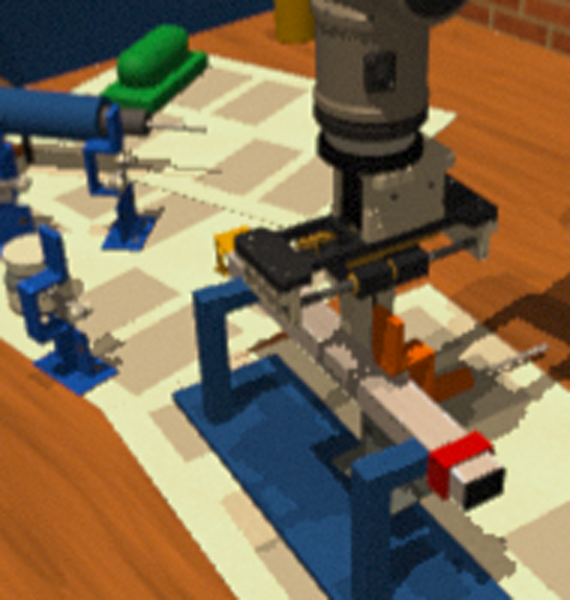

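Run:
```python
from h import *
np.set_printoptions(precision=1,suppress=True)
im=cv2.imread('pics/w13.png'); cv2.imwrite('pics/w13m.png',cv2.resize(im[0:40,190:310],None,fx=6,fy=6,interpolation=cv2.INTER_CUBIC))
for v in (9,10,11): print(v,R.from_euler('z',-RY).apply(atz('wrist',(252,v),156)-MO))
# tab top front edge (z=167+55=222)
for uv in [(250,161),(258,161)]: print(R.from_euler('z',-RY).apply(atz('wrist',uv,222)-MO))
```

```text
9 [ -0.1 325.   22. ]
10 [ -0.1 324.6  22. ]
11 [ -0.1 324.1  22. ]
[ -0.9 259.3  88. ]
[  1.9 259.3  88. ]
```

View pics/w13m.png

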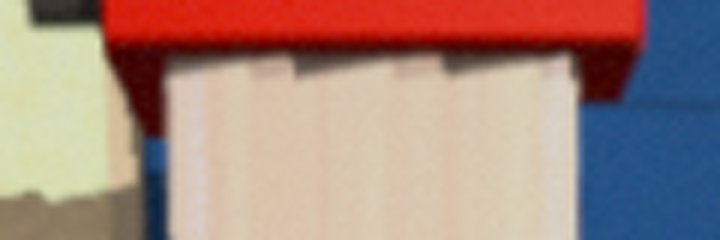

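Request:
{"api": "send_rows", "payload": {"moves": [[[-8,-0.5,-0.5],[0,0,0],0],[[-8,0,0],[0,0,0],0],[[-8,0,0],[0,0,0],0],[[-8,0,0],[0,0,0],0],[[-6,0,0],[0,0,0],0],[[-3,0,0],[0,0,0],0]]}}

```text
time: 15.7
tool_pos: [576.0, 119.7, 203.3]
tcp_rot: [-1.565, -0.007, -1.74]
contact_force: [0.2, -1.4, 0.4]
grip_width: 0.2
```

```bash
python3 look2.py w14
```

```text
15.7 [576.02 119.68 203.31] [-1.56 -0.01 -1.74] 0.23963290493334205 [ 0.15 -1.39  0.38]
tcp mouth frame [  0.3  253.97  69.31]
```

View pics/w14c.png

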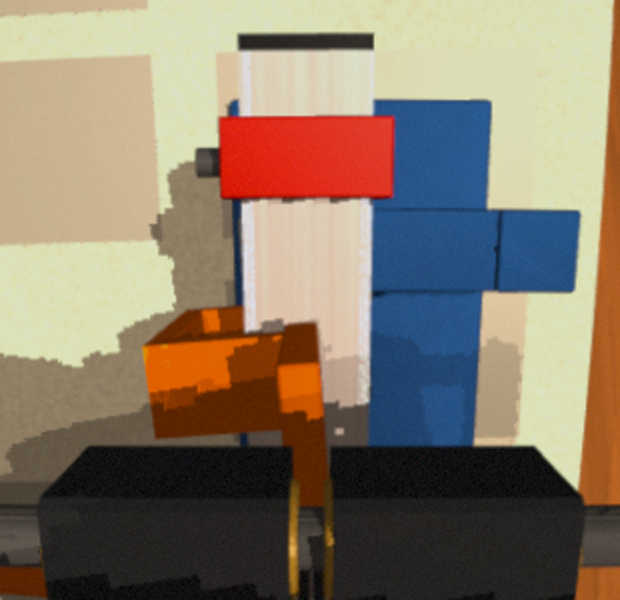

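Request:
{"api": "send_rows", "payload": {"moves": [[[-3,0,0],[0,0,0],0],[[-3,0,0],[0,0,0],0],[[-1,0,0],[0,0,0],0]]}}

```text
time: 16.18
tool_pos: [577.1, 126.5, 203.1]
tcp_rot: [-1.565, -0.007, -1.74]
contact_force: [0.2, -1.0, 0.8]
grip_width: 0.5
```

Run:
```python
from h import *
np.set_printoptions(precision=1,suppress=True)
o=bot.get_obs(); c=o['tool_pos']; print('tcp now',R.from_euler('z',-RY).apply(c-MO),o['contact_force'])
im=viewer.capture('wrist'); cv2.imwrite('pics/w15.png',im); cv2.imwrite('pics/w15m.png',cv2.resize(im[70:230,160:300],None,fx=4.2,fy=3.7,interpolation=cv2.INTER_CUBIC))
```

```text
tcp now [  0.3 260.9  69.1] [ 0.2 -1.   0.8]
```

View pics/w15m.png

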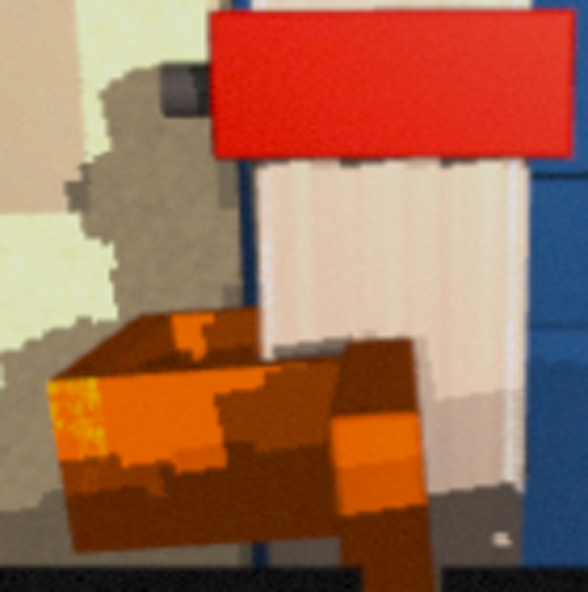

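Request:
{"api": "send_rows", "payload": {"moves": [[[-2,0,0],[0,0,0],0],[[-2,0,0],[0,0,0],0]]}}

```text
time: 16.48
tool_pos: [577.7, 129.8, 203.3]
tcp_rot: [-1.565, -0.009, -1.74]
contact_force: [-1.2, -6.8, 4.7]
grip_width: 0.7
```

Request:
{"api": "send_rows", "payload": {"moves": [[[-2,0,0],[0,0,0],0]]}}

```text
time: 16.6
tool_pos: [578.0, 130.6, 203.8]
tcp_rot: [-1.565, -0.011, -1.741]
contact_force: [-2.1, -7.9, 5.5]
grip_width: 0.5
```

Request:
{"api": "send_rows", "payload": {"moves": [[[-2,0,0],[0,0,0],0]]}}

```text
time: 16.73
tool_pos: [578.1, 131.2, 204.3]
tcp_rot: [-1.565, -0.014, -1.741]
contact_force: [-2.8, -7.6, 5.2]
grip_width: 0.4
```

Request:
{"api": "send_rows", "payload": {"moves": [[[-2,0,0],[0,0,0],0]]}}

```text
time: 16.85
tool_pos: [578.3, 131.7, 204.8]
tcp_rot: [-1.565, -0.017, -1.741]
contact_force: [-2.0, -7.1, 4.7]
grip_width: 0.5
```

Force rose from 1 to about 7 N with the nose estimated at the stop face (325 mm from the mouth), so it is in contact. I'll look, then back off.

```bash
python3 look2.py w16
```

```text
16.85 [578.33 131.71 204.82] [-1.56 -0.02 -1.74] 0.4922151883647625 [-1.98 -7.07  4.7 ]
tcp mouth frame [  0.6  266.21  70.82]
```

View pics/w16sc.png

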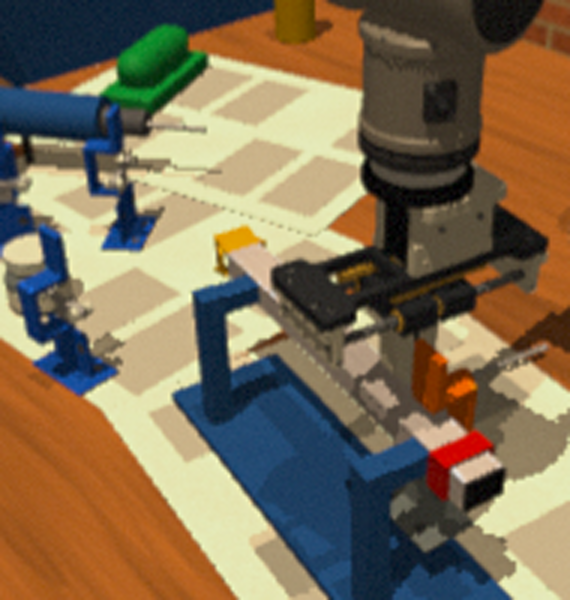

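Request:
{"api": "send_rows", "payload": {"moves": [[[4,0,0],[0,0,0],0],[[8,0,0],[0,0,0],0],[[14,0,0],[0,0,0],0],[[14,0,0],[0,0,0],0],[[0,0,0],[0,0,0],0]]}}

```text
time: 17.58
tool_pos: [571.0, 90.2, 205.1]
tcp_rot: [-1.565, -0.015, -1.742]
contact_force: [-1.1, -0.3, -0.3]
grip_width: 0.4
```

```bash
python3 look2.py w17
```

```text
17.575 [571.04  90.16 205.14] [-1.57 -0.02 -1.74] 0.4451565950770368 [-1.13 -0.33 -0.3 ]
tcp mouth frame [  0.23 224.03  71.14]
```

View pics/w17sc.png

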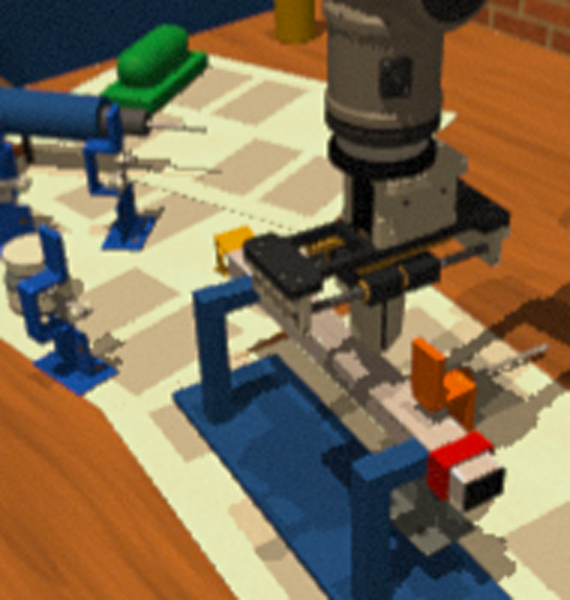

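View pics/w17c.png

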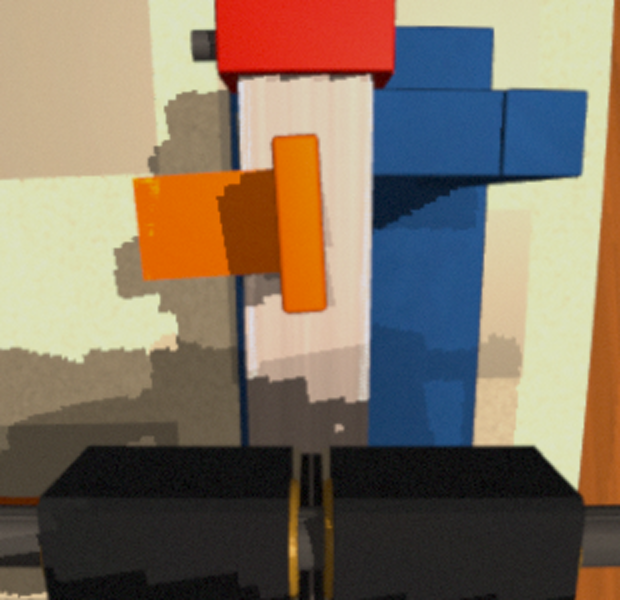

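Run:
```python
from h import *
np.set_printoptions(precision=1,suppress=True)
im=cv2.imread('pics/w17.png'); cv2.imwrite('pics/w17m.png',cv2.resize(im[20:170,150:310],None,fx=5,fy=4,interpolation=cv2.INTER_CUBIC))
f=lambda uv,z:R.from_euler('z',-RY).apply(atz('wrist',uv,z)-MO)
print('stop',f((252,37.5),156)); 
print('tab corners',[f(np.array(u)/2+[100,0],222)[:2] for u in [(274,137),(317,135),(284,312),(326,308)]])
print('arm top z176 corners',[f(np.array(u)/2+[100,0],176)[:2] for u in [(135,180),(147,279)]])
```

```text
stop [ -0.3 325.3  22. ]
tab corners [array([ -5.2, 304.3]), array([  1.9, 304.6]), array([ -4., 275.]), array([  3.4, 275.6])]
arm top z176 corners [array([-40. , 299.2]), array([-38.5, 276. ])]
```

View pics/w17m.png

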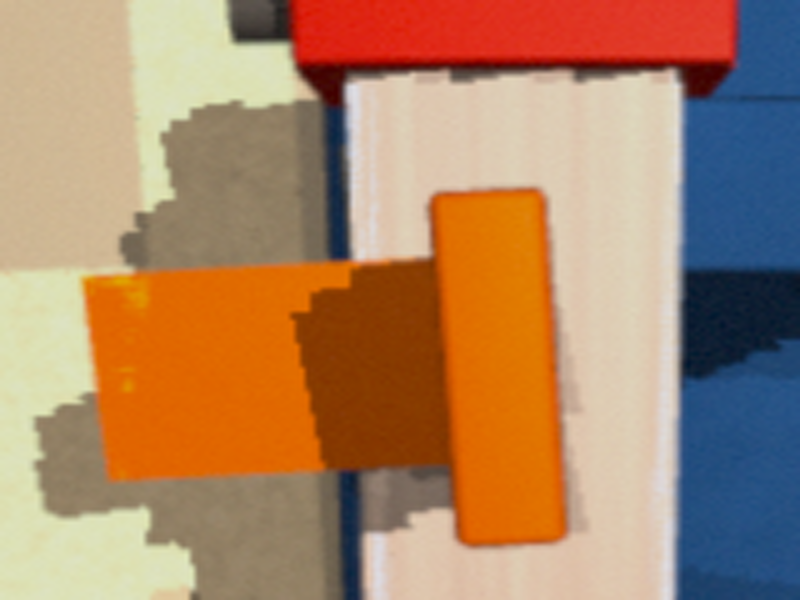

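Request:
{"api": "send_rows", "payload": {"moves": [[[10,-10,0],[0,0,0],0],[[0,-25,0],[0,0,0],0],[[0,-25,0],[0,0,0],0],[[0,0,0],[0,0,0],0],[[0,0,0],[0,0,0],0]]}}

```text
time: 18.3
tool_pos: [569.0, 81.3, 268.0]
tcp_rot: [-1.565, -0.015, -1.739]
contact_force: [-0.4, -0.8, -0.5]
grip_width: 0.5
```

```bash
python3 look2.py w18; python3 -c "
import cv2
from h import viewer
cv2.imwrite('pics/top18.png',viewer.capture('top'))"
```

```text
18.3 [568.98  81.28 267.98] [-1.56 -0.02 -1.74] 0.5224582187608002 [-0.38 -0.75 -0.51]
tcp mouth frame [ -0.34 214.93 133.98]
```

View pics/w18c.png

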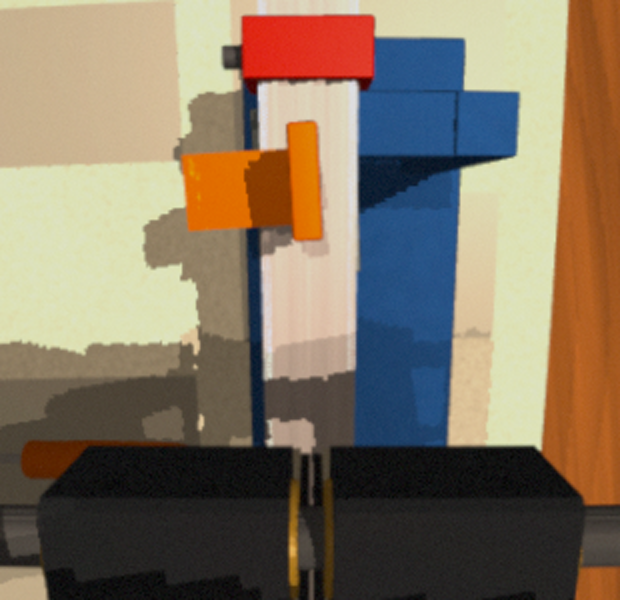

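View pics/w18s.png

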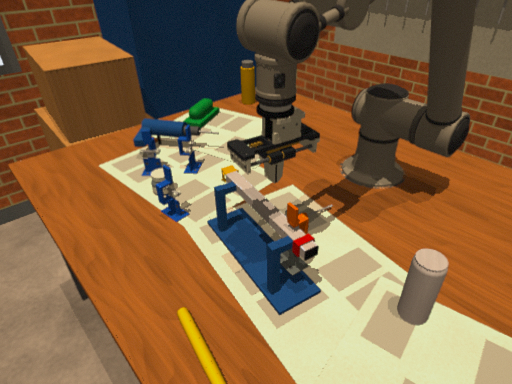

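Run:
```python
from h import *
np.set_printoptions(precision=1,suppress=True)
f=lambda uv,z:R.from_euler('z',-RY).apply(atz('wrist',np.array(uv)/2+[100,0],z)-MO)
print('stop',f((308,83),156)); 
print('tab',[f(u,222)[:2] for u in [(288,122),(317,121),(295,240),(322,238)]])
print('arm',[f(u,176)[:2] for u in [(183,157),(188,230)]])
print(find_in('scene','spray_can')[:1],find_in('scene','screwdriver')[:1])
```

```text
stop [  0.1 323.3  22. ]
tab [array([ -5.1, 303.5]), array([  2.2, 303.7]), array([ -3.6, 274. ]), array([  3.5, 274.5])]
arm [array([-40., 298.]), array([-39.4, 275. ])]
[{'extent': [420.9, 287.2, 50.0, 74.8], 'conf': 0.6}] [{'extent': [315.8, 211.3, 29.4, 8.0], 'conf': 0.46}]
```

```bash
python3 -c "
from plant import bot
print(bot.get_obs()['contact_force']); print(bot.close_job())"
```

```text
[-0.76344097  0.3436538  -0.37517413]
the job is handed in; nothing more can be done
None
```

The orange hanger now hangs in the rail with its trolley against the red stop, and I handed the job in after about 18.5 s. I have no verdict back from the judging.

- **Pick and insert:** I gripped the orange hanger by its tab and turned it to match the rail. I centred it on the mouth with the wrist camera and ran the trolley in with no noticeable force.
- **Release:** I let go about 50 mm past the mouth, far short of the stop. It hung there by itself with no force at the wrist and both jaws clear of the tab.
- **Slide:** I pushed the tab's rear edge with closed fingers. Force rose from about 1 N to 7 N when the trolley met the stop. Then I backed off and lifted clear.

**Last checks:**
- Two wrist-camera measurements after backing off put the nose within about 1 mm of the stop face.
- The trolley is about 1 mm off the rail's centre line. The hanger is turned about 3° sideways within the play of the channel, with no visible tilt.
- The gripper hangs free with no force at the wrist.
- The can, tin and screwdriver look unmoved in the pictures, though I did not measure their positions.

**Disagreement with the description:** the yellow side plates at the mouth look wider at the rail than at the open end, so I aimed for the exact centre and did not rely on the flare to guide the trolley in.

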